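# Lay out the stirring station

### The job

Set out the stirring station: stand the small clear beaker in the middle of the stirrer's round white plate, the smaller screw-capped amber bottle in the middle of the coaster that lies in front of the timer (between the timer and the robot), the sample pot in the middle of the coaster in front of the label roll, and put the stack of weighing boats on top of the closed tip box, in the middle of its lid. Everything ends upright and let go; leave the large amber bottle and the dropper bottle standing where they are. All this is in the front part of the bench; the similar things by the cables along the back do not count.

Things in the scene. Friction and masses are not known exactly. Their poses are not given: they have to be found in the camera images.
- beaker_mid (a point): Small clear glass beaker, empty, standing upright, 44 mm across and 55 mm high; the point is its centre, half-way up (27.5 mm above its underside), z up. To be moved.
- bottle_mid (a point): The smaller of the two screw-capped amber glass bottles: 58 mm across, 118 mm high with its black cap (cap 31 mm across, from 100 mm up); upright cylindrical body, 58 mm wide up to 73 mm above its underside and still 56 mm at 80 mm, then a round shoulder; hold it high on the body (60 to 78 mm up) or by the cap, so that the gripper's body stays clear of the cap's top. The point is its centre, half-way up (59 mm above its underside), z up. To be moved; 0.17 to 0.31 kg.
- pot_mid (a point): White sample pot with white screw lid, in the front part of the bench (a similar one by the cables at the back is not meant), 54 mm across the lid (upper 15 mm), 52 mm across the body, 68 mm high (best held by the lid); the point is its centre, half-way up (34 mm above its underside), z up. To be moved.
- boats_mid (a point): Nested stack of white square weighing boats, about 60 x 60 mm and 28 mm high, in the front part of the bench (similar ones by the cables at the back are not meant), to be moved as one piece; grasp it across two opposite sides, which face along its x and y axes (yaw within 0.4 rad of the bench's at the start). The point is its centre, half-way up (14 mm above its underside), z up.
- stirrer_plate (a point): Magnetic stirrer, a fixed grey and white box 120 x 120 mm with a round white plate 94 mm across on top and a black knob at its front; stands between the two coasters. The point is the middle of the plate's upper face, 58 mm above the bench, z up.
- coaster_timer: The coaster that lies in front of the timer (white, 68 mm wide, 65 mm high, 35 mm thick, standing 110 to 135 mm behind the coaster's centre): fixed flat black rubber disc, 90 mm across, 4 mm thick (the other coaster looks the same). Origin at the centre of its underside, on the bench; z up.
- coaster_roll: The coaster that lies in front of the label roll (white, 60 mm across, 40 mm high with a hole, lying flat 110 to 135 mm behind the coaster's centre): fixed flat black rubber disc, 90 mm across, 4 mm thick. Origin at the centre of its underside, on the bench; z up.
- tip_box_lid (a point): Closed pipette tip box, fixed: blue lower part, clear blue flat lid, 118 x 88 mm and 67 mm high, stands at the left or right edge of the work. The point is the middle of the lid's upper face, 67 mm above the bench; its longer side lies along its y axis, z up.
- big_bottle: The larger screw-capped amber bottle, 68 mm across and 142 mm high with a blue cap, loose, not to be moved. Origin at the centre of its underside.
- dropper_bottle: Slim amber dropper bottle with a black rubber teat, 36 mm across and 101 mm high, loose, not to be moved. Origin at the centre of its underside.
There are look-alikes about, which are no part of the job. Leave any red look-alike of the part that bears bottle_mid alone.

How it is judged:
By the outcome, as a careful person would: the job done as asked, in the order asked, and still so for the second after the job is handed in, with the robot touching nothing.
It also fails if it takes over 115 s, if anything falls off the work surface, if the arm or the gripper's body presses on something with over 40 N, if the wrist force passes 120 N, or if a joint passes its speed limit or range.

### The arm

A 6-joint arm with a two-finger parallel gripper is mounted at the origin on a cart in front of the work surface, level with it; the furniture and walls round the work are solid. World frame = base frame: x ahead of the robot, y to its left, z up, the work surface at z = 0. Lengths are in m, angles in rad, forces in N, time in s.
With the tool pointing down it reaches from about 0.325 to 0.9 m from the base axis. Payload 6.1 kg.
Tool frame: the origin (TCP) lies on the centre line of the jaws, within the pads' length; the fingertips stand 19 mm ahead of it and the grasp point (between the pads) is the TCP (ctrl.tip_extent is the y of the fingertips in the tool frame, in m); y points along the fingers, x is the direction in which the jaws open and shut, and the axes are right-handed (so a half turn about y gives the same grasp; the last joint's range is limited). The gripper opens to 85 mm and grips with 20 to 120 N. Pads are 22 mm wide; open, the fingers measure 114 mm over their backs; the gripper's body (76 mm by 85 mm) begins 54 mm behind the grasp point. The pads swing forward as they close: fully open they stand 13 mm farther back than shut.
Start: joints at [-1.398, 0.22, 1.526, -0, 1.395, -0.126], TCP at [0.184, -0.597, 0.25] pointing down, gripper open.
Joint ranges: [-2.98, 2.98], [-0.91, 2.08], [0.09, 2.57], [-1.24, 4.39], [0.2, 2.65], [-2.68, 2.68]. Speed limits (rad/s): [2.57, 2.57, 3.01, 3.14, 3.14, 3.14].

### API

Orientations are given as [roll, pitch, yaw] about the fixed x, y, z axes, in that order (R = Rz(yaw) Ry(pitch) Rx(roll)).
In Python, from station import ctrl, viewer, order gives the robot as it stands.
- The arm moves only by the shell command python3 -m jog 'ROWS'. ROWS is JSON, one flat list of numbers, 5 for each row, row after row: the closure, from 0 (fully open) to 1 (shut), then the shift along the tool's x, y, z in m, then the turn about the tool's y in degrees. In form: [gripper, tx, ty, tz, yaw, gripper, tx, ty, tz, yaw, ...]. A call has 1 to 10 rows; each row shifts and turns the pose as measured when the row begins, along the tool's axes as they then stand; what a row does not reach is not made up. A row lasts 1/10 s, in which the tool goes at most 50 mm and 8.59 degrees, less where a joint would pass 70% of its speed; a pose out of reach is approached as far as the arm can. A call with a gripper value outside its range is refused whole. The fingers move at their own pace and stop on an object; the grip force is fixed at half the most. Time passes only in rows, so rows that do not move let the fingers close. It gives the time, the measured TCP pose, the force and the opening at its end, in the units of the state.
- ctrl.sense(): the state, without advancing time (a new reading comes with each control period).
- viewer.grab_frame(name): name is "scene" or "side" or "wrist"; returns the picture (384x512x3 uint8, blue, green, red); there is no depth.
- viewer.camera_info(name): a dict with "K" (3x3 intrinsics, pixels), "R" (3x3) and "t" (3): a world point X has camera coordinates R X + t; the wrist camera has in their place "mount" (4x4, takes a point from camera to tool coordinates, whose origin is the TCP and whose axes are the tool frame's). Camera axes: x right, y down, z forward; pixel columns grow to the right and rows downward; lengths in m; the calibration is good to about 2 mm. The wrist camera is an equidistant fisheye: a pixel r from the principal point sees the ray r / f radians off the axis. A picture is of the moment at which its call begins: read the wrist's pose just before it. camera_info takes no time and is no camera call.
- order.hand_in(): hands the job in, once; it reports no verdict.
The state is a dict: "clock": time; "joint_positions": joint angles; "qd": joint speeds; "joint_efforts": joint torques, N m; "tcp_pos": TCP position; "ee_rot": TCP orientation; "force": force on the tool from outside, world axes, zero at the start; "ft_torque": the same for the moment, N m; "finger_gap": opening from 0.0 (shut) to 1.0 (fully open).
Only numpy, scipy, OpenCV 4.12 (cv2) and the standard library are available. Lean on these libraries where they do the work, as an engineer would, in place of code of your own. Each camera call takes 0.05 s, during which the arm holds its last target.

## Working session

There is one attempt and no reset: what is moved stays moved. The work goes in short steps, Python scripts to look and compute and a shell command to move; the robot and the scene stay as the last step left them, time stands still between calls to the robot, and variables do not carry over. Pictures are saved under pics/ and viewed, and the job is handed in when it is done.

```bash
ls; mkdir -p pics
python3 - <<'E'
from station import ctrl, viewer, order
import cv2
s=ctrl.sense(); print(s['clock'],s['tcp_pos'],s['ee_rot'],s['finger_gap'],ctrl.tip_extent)
for n in ['scene','side','wrist']:
    im=viewer.grab_frame(n); cv2.imwrite(f'pics/{n}0.png',im)
    print(n,viewer.camera_info(n))
E
```

```text
pics
0.0 [ 0.1839006  -0.59674056  0.24920005] [-1.57053729  0.00191348 -1.27196719] 0.9985231211187505 0.019
scene {'K': array([[353.88995352,   0.        , 259.0655321 ],
       [  0.        , 353.88995352, 197.68792621],
       [  0.        ,   0.        ,   1.        ]]), 'R': array([[-0.76721002, -0.64136256,  0.00654565],
       [-0.49283953,  0.5829513 , -0.6459698 ],
       [ 0.41048505, -0.49882046, -0.7633349 ]]), 't': array([0.48268029, 0.27421329, 1.40590069])}
side {'K': array([[357.53349107,   0.        , 256.90673478],
       [  0.        , 357.53349107, 193.04268566],
       [  0.        ,   0.        ,   1.        ]]), 'R': array([[ 0.99689066,  0.07816432, -0.00996738],
       [ 0.02428891, -0.42515342, -0.90479535],
       [-0.07496038,  0.90173994, -0.42573   ]]), 't': array([-0.56133759,  0.068103  ,  1.15285635])}
wrist {'K': array([[297.31863964,   0.        , 259.77641288],
       [  0.        , 297.31863964, 191.14746856],
       [  0.        ,   0.        ,   1.        ]]), 'mount': array([[ 9.99999914e-01,  4.04869127e-04,  9.43708182e-05,
        -4.27027543e-05],
       [ 1.77933592e-05, -2.68480261e-01,  9.63285186e-01,
        -1.24390825e-01],
       [ 4.15341134e-04, -9.63285101e-01, -2.68480245e-01,
         6.69051978e-02],
       [ 0.00000000e+00,  0.00000000e+00,  0.00000000e+00,
         1.00000000e+00]])}
```

View pics/scene0.png

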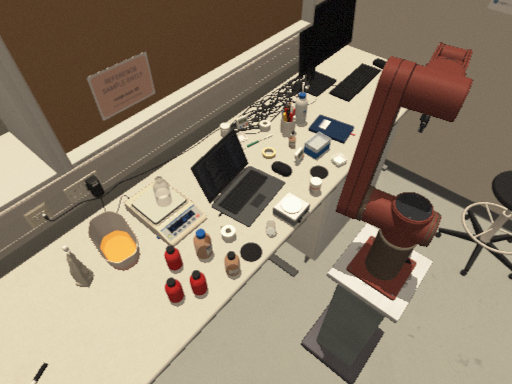

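View pics/side0.png

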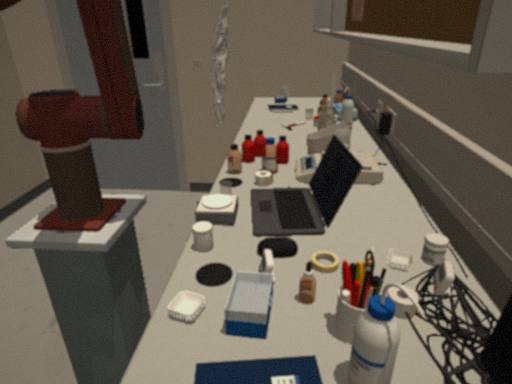

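View pics/wrist0.png

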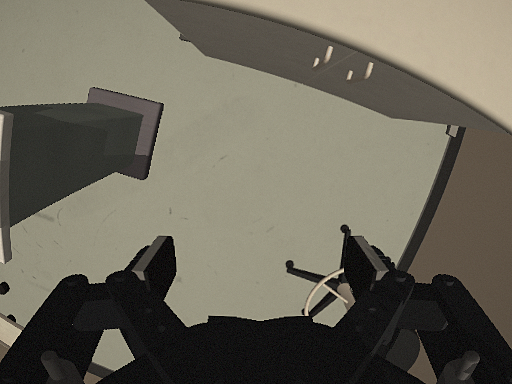

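```bash
cat > h.py <<'E'
from station import ctrl, viewer, order
import numpy as np, cv2
from scipy.spatial.transform import Rotation as Ro
def ray(cam,u,v,pose=None):
    c=viewer.camera_info(cam);K=c['K']
    x=(u-K[0,2])/K[0,0];y=(v-K[1,2])/K[1,1]
    if cam=='wrist':
        p,rot=pose;M=c['mount'];th=np.hypot(x,y)
        d=np.array([x/th*np.sin(th),y/th*np.sin(th),np.cos(th)]) if th>1e-9 else np.array([0,0,1.])
        R=Ro.from_euler('xyz',rot).as_matrix()
        return R@M[:3,3]+p, R@M[:3,:3]@d
    R=c['R'];t=c['t'];return -R.T@t,R.T@np.array([x,y,1.])
def onz(cam,u,v,z,pose=None):
    o,d=ray(cam,u,v,pose);return (o+d*(z-o[2])/d[2]).round(4)
def proj(cam,X,pose=None):
    c=viewer.camera_info(cam);K=c['K'];X=np.asarray(X,float)
    if cam=='wrist':
        p,rot=pose;M=c['mount'];R=Ro.from_euler('xyz',rot).as_matrix()
        q=M[:3,:3].T@(R.T@(X-p)-M[:3,3]);th=np.arctan2(np.hypot(q[0],q[1]),q[2]);n=np.hypot(q[0],q[1])
        return np.array([K[0,2]+K[0,0]*th*q[0]/n,K[1,2]+K[1,1]*th*q[1]/n])
    q=c['R']@X+c['t'];return (K@q)[:2]/q[2]
def st():
    s=ctrl.sense();return s,(np.array(s['tcp_pos']),np.array(s['ee_rot']))
def crop(im,x0,y0,x1,y1,k,name):
    cv2.imwrite('pics/'+name,cv2.resize(im[y0:y1,x0:x1],None,fx=k,fy=k,interpolation=cv2.INTER_CUBIC))
E
python3 - <<'E'
from h import *
a=cv2.imread('pics/scene0.png');crop(a,150,90,360,310,3.5 if 0 else 2.7,'sc1.png') 
crop(a,270,115,370,215,6,'sc2.png');crop(a,150,210,300,310,5,'sc3.png')
b=cv2.imread('pics/side0.png');crop(b,140,200,340,350,4,'sd1.png');crop(b,190,130,310,220,6,'sd2.png')
E
```

```text
(no output)
```

View pics/sc2.png

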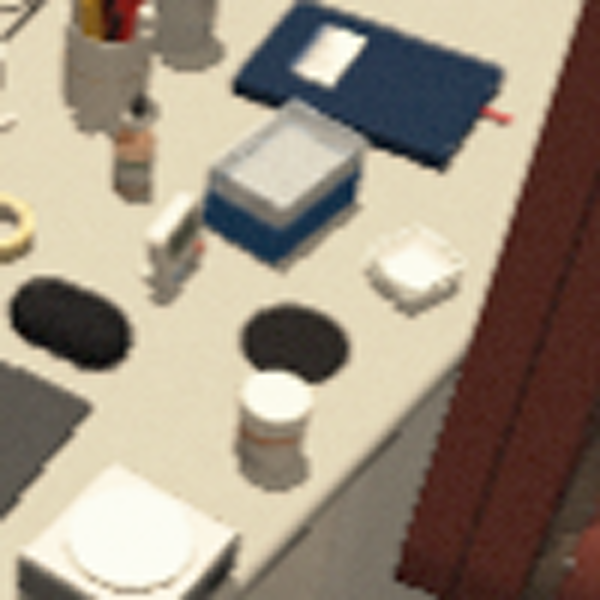

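View pics/sc3.png

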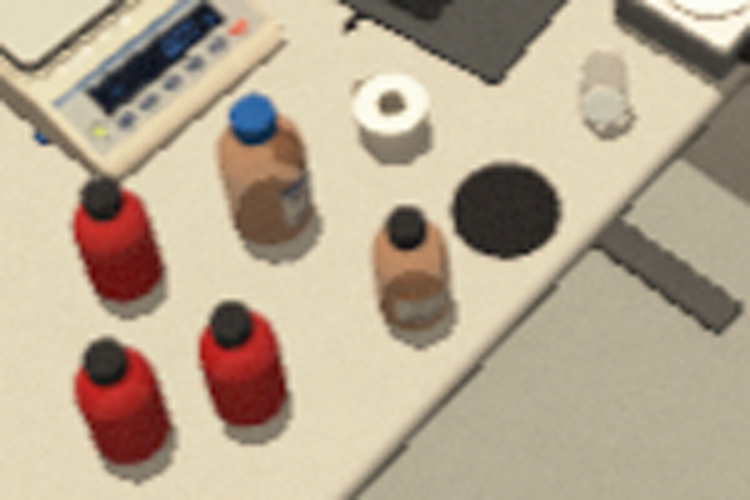

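View pics/sd1.png

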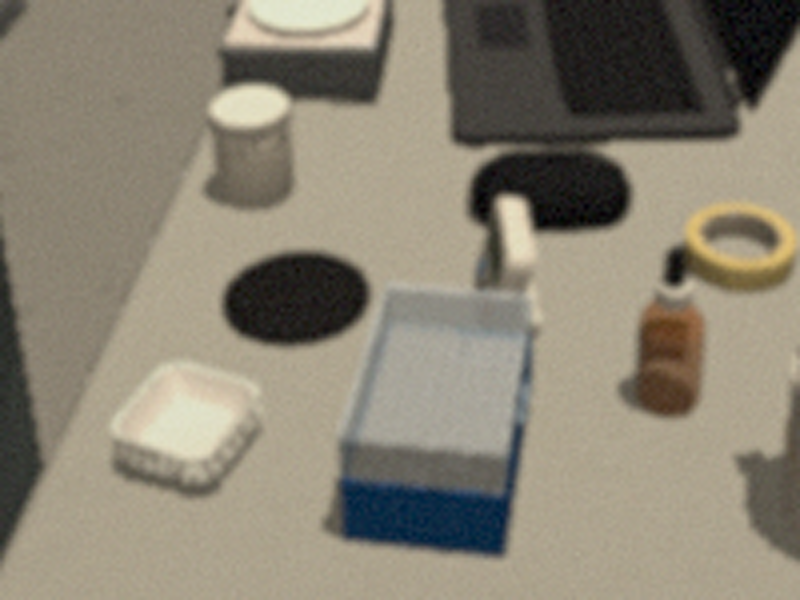

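View pics/sd2.png

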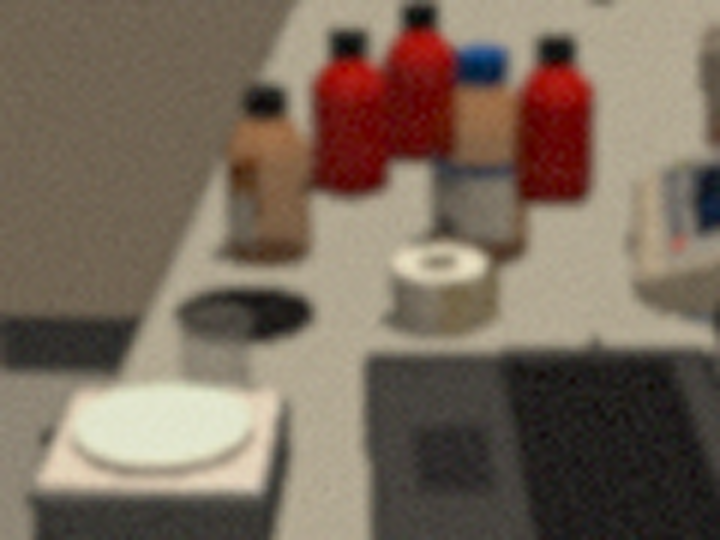

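Run:
```python
from h import *
L={'ctimer':(.004,(319.2,172.2),(214.2,274.2)),'croll':(.004,(251.4,252),(230.8,182.2)),'plate':(.058,(291.7,204.5),(217.2,200.7)),
'pot':(.068,(316,181.3),(202.5,226.8)),'boats':(.028,(339.2,158.7),(186.8,303.8)),'tip':(.067,(318,142.5),(250,292.5)),
'cap':(.118,(231.4,254.4),(234.2,145.8)),'bigcap':(.142,(200.8,232.4),(270.4,138.5)),'beaker':(.055,(270.6,223.5),(226.7,183)),
'drop':(.101,(293.2,132.2),(309,262.5))}
for k,(z,a,b) in L.items(): print(k,onz('scene',*a,z),onz('side',*b,z))
print(onz('scene',271,232,0.0))
for c in ['scene','side']: print(ray(c,256,192)[0])
# box corners lid scene
for p in [(295,103),(365,155),(283,215),(208,172)]: print(onz('scene',p[0]/6+270,p[1]/6+115,.067))
```

```text
ctimer [ 0.4766 -0.2777  0.004 ] [ 0.4819 -0.2809  0.004 ]
croll [0.4349 0.2811 0.004 ] [0.4416 0.2743 0.004 ]
plate [0.435  0.0123 0.058 ] [0.4405 0.0065 0.058 ]
pot [ 0.4273 -0.1617  0.068 ] [ 0.4336 -0.1684  0.068 ]
boats [ 0.4421 -0.3992  0.028 ] [ 0.4506 -0.4106  0.028 ]
tip [ 0.5699 -0.3916  0.067 ] [ 0.5824 -0.4127  0.067 ]
cap [0.438  0.3885 0.118 ] [0.4458 0.3707 0.118 ]
bigcap [0.5805 0.4024 0.142 ] [0.5867 0.3957 0.142 ]
beaker [0.4426 0.1489 0.055 ] [0.4475 0.15   0.055 ]
drop [ 0.6905 -0.3404  0.101 ] [ 0.6998 -0.3526  0.101 ]
[0.4371 0.1503 0.    ]
[-0.07164092  0.8510121   1.24714711]
[ 0.64435661 -0.96674582  0.54682974]
[ 0.6105 -0.4633  0.067 ]
[ 0.5273 -0.4444  0.067 ]
[ 0.5383 -0.3371  0.067 ]
[ 0.6161 -0.3408  0.067 ]
```

```bash
python3 -m jog '[0,0,0,0,8.55, 0,0,0,0,8.55, 0,-0.028,0,0.037,0, 0,-0.028,0,0.037,0, 0,-0.028,0,0.037,0, 0,-0.028,0,0.037,0, 0,-0.028,0,0.037,0, 0,-0.028,0,0.037,0, 0,-0.028,0,0.037,0, 0,0,0,0,0]'
python3 - <<'E'
from h import *
s,p=st();print(p)
im=viewer.grab_frame('wrist');cv2.imwrite('pics/w1.png',im);np.save('w1.npy',np.array(p))
E
```

```text
clock: 1.15
tcp_pos: [0.4518, -0.3964, 0.2453]
ee_rot: [-1.573, 0.007, -1.589]
force: [-0.2, -0.1, -0.3]
finger_gap: 0.998
(array([ 0.45181756, -0.39640787,  0.24530442]), array([-1.57309355,  0.00693401, -1.58850953]))
```

View pics/w1.png

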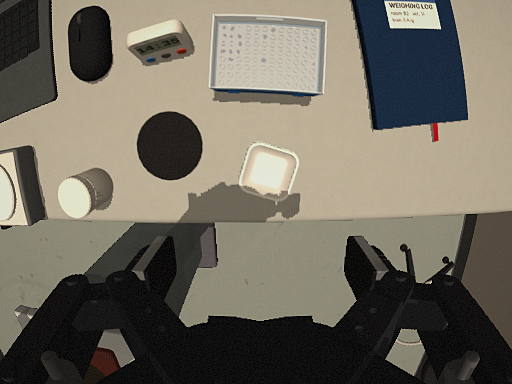

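Run:
```python
from h import *
p=np.load('w1.npy')
f=lambda u,v,z:print((u,v),onz('wrist',u,v,z,p))
f(169.5,145.5,.004);f(270,170,.028);f(76,196,.068)
print('lid');[f(u,v,.067) for u,v in [(213,15),(327,21),(323,96),(209,89)]]
im=cv2.imread('pics/w1.png');crop(im,130,100,310,220,4.4,'w1a.png');crop(im,200,5,335,110,5,'w1b.png');crop(im,0,130,120,230,5,'w1c.png')
```

```text
(169.5, 145.5) [ 0.4785 -0.2804  0.004 ]
(270, 170) [ 0.4486 -0.4071  0.028 ]
(76, 196) [ 0.4315 -0.17    0.068 ]
lid
(213, 15) [ 0.6212 -0.3507  0.067 ]
(327, 21) [ 0.6138 -0.4671  0.067 ]
(323, 96) [ 0.5333 -0.461   0.067 ]
(209, 89) [ 0.542  -0.3457  0.067 ]
```

View pics/w1a.png

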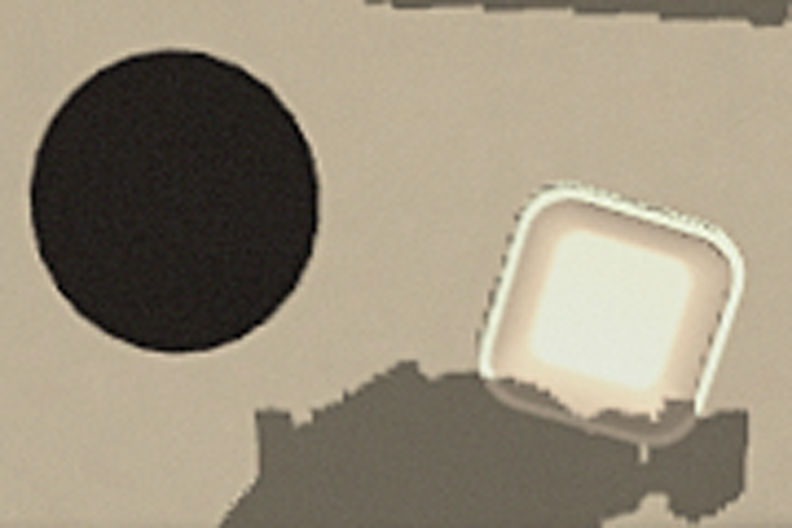

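View pics/w1b.png

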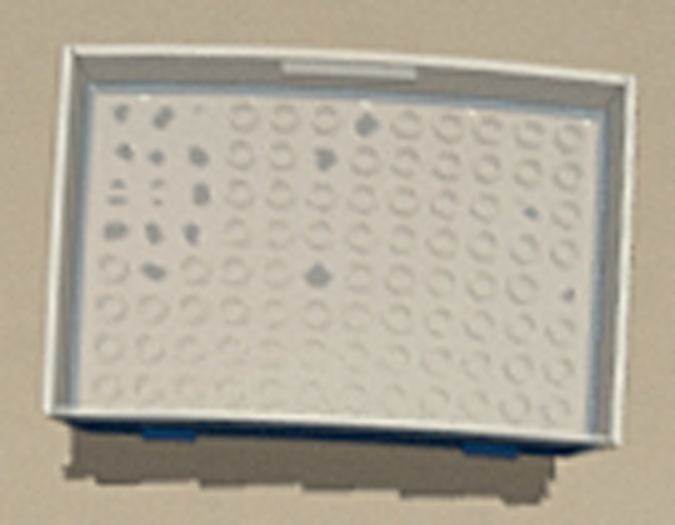

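View pics/w1c.png

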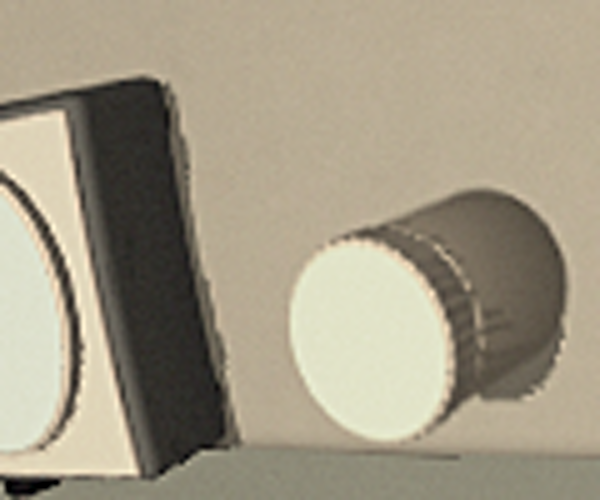

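```bash
python3 -m jog '[0,-0.05,0,-0.004,0, 0,-0.05,0,-0.004,0, 0,-0.05,0,-0.004,0, 0,-0.05,0,-0.004,0, 0,-0.05,0,-0.004,0, 0,-0.05,0,-0.004,0, 0,-0.05,0,-0.004,0, 0,-0.05,0,-0.004,0, 0,-0.05,0,-0.004,0, 0,-0.05,0,-0.004,0]'
python3 - <<'E'
from h import *
s,p=st();print(p)
im=viewer.grab_frame('wrist');cv2.imwrite('pics/w2.png',im);np.save('w2.npy',np.array(p))
E
```

```text
clock: 2.2
tcp_pos: [0.4159, 0.0961, 0.2443]
ee_rot: [-1.577, 0.002, -1.613]
force: [1.1, -0.6, -0.4]
finger_gap: 1.0
(array([0.41591268, 0.09610956, 0.24430541]), array([-1.57705061,  0.00205008, -1.61348704]))
```

View pics/w2.png

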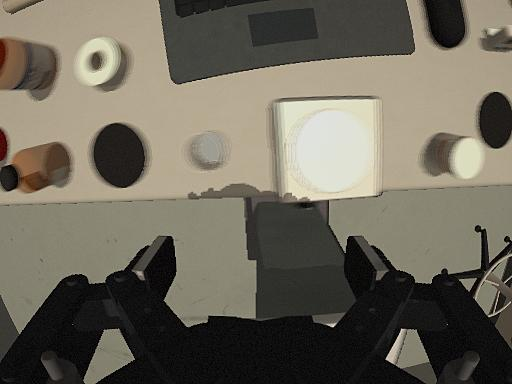

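```bash
python3 -m jog '[0,0,0,0,0,0,0,0,0,0]'
python3 - <<'E'
from h import *
s,p=st();print(p)
im=viewer.grab_frame('wrist');cv2.imwrite('pics/w2.png',im);np.save('w2.npy',np.array(p))
crop(im,0,110,260,210,3,'w2a.png');crop(im,180,80,400,220,3.6,'w2b.png')
E
```

```text
clock: 2.45
tcp_pos: [0.4142, 0.1041, 0.2442]
ee_rot: [-1.578, 0.006, -1.603]
force: [-0.4, -0.2, -0.1]
finger_gap: 0.998
(array([0.4141626 , 0.10412767, 0.24419961]), array([-1.57791376,  0.00644449, -1.60251725]))
```

View pics/w2a.png

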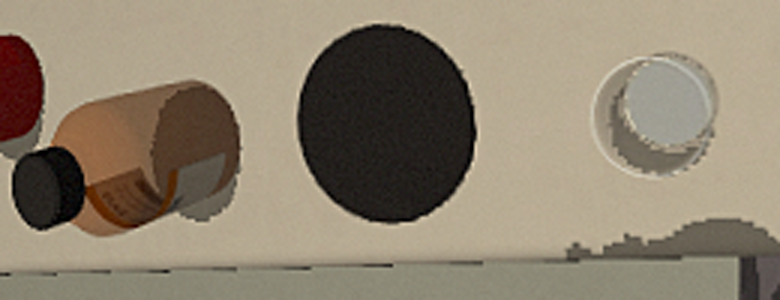

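View pics/w2b.png

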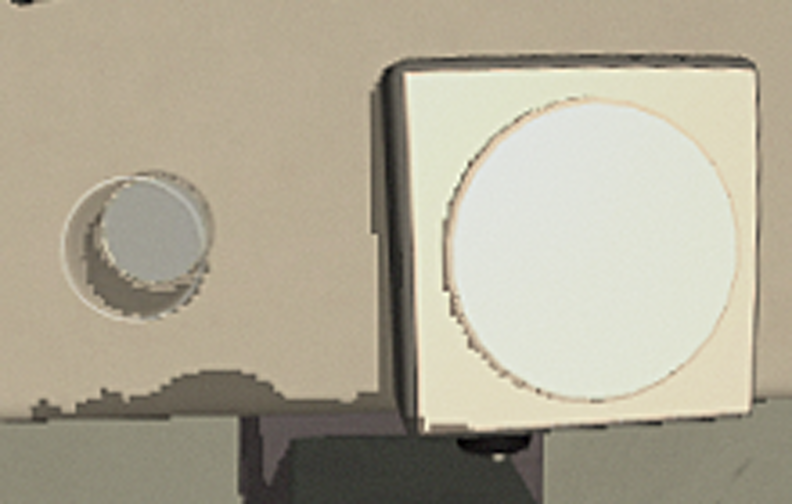

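Run:
```python
from h import *
p=np.load('w2.npy')
for n,u,v,z in [('rim',218.1,149.2,.055),('base',222.5,144.7,.0),('plate',345,149.2,.058),('croll',129,151,.004),('cap',13.3,172.7,.118)]: print(n,onz('wrist',u,v,z,p))
p=np.load('w1.npy')
for u,v in [(525,180),(750,240),(695,445),(478,385)]: print(onz('wrist',u/4.4+130,v/4.4+100,.028,p))
print(onz('wrist',74,198,.068,p))
```

```text
rim [0.4402 0.1487 0.055 ]
base [0.4383 0.1512 0.    ]
plate [0.4374 0.0125 0.058 ]
croll [0.438  0.2775 0.004 ]
cap [0.4404 0.3839 0.118 ]
[ 0.4832 -0.3837  0.028 ]
[ 0.4666 -0.4429  0.028 ]
[ 0.41   -0.4285  0.028 ]
[ 0.4279 -0.3696  0.028 ]
[ 0.429  -0.1662  0.068 ]
```

```bash
python3 -m jog '[0,-0.024,0,0.012,0, 0,-0.023,0,0.012,0, 0,0,0.04,0,0, 0,0,0.04,0,0, 0,0,0.03,0,0, 0,0,0,0,0, 0,0,0,0,0]'
```

```text
clock: 3.2
tcp_pos: [0.4468, 0.1356, 0.1331]
ee_rot: [-1.573, 0.003, -1.63]
force: [0.6, 0.6, -0.5]
finger_gap: 0.999
```

```bash
cat > d.py <<'E'
import sys
from h import *
s,p=st(); t=np.array([float(a) for a in sys.argv[1:4]])
R=Ro.from_euler('xyz',p[1]).as_matrix()
print('pos',p[0].round(4),'rot',p[1].round(4),'tool shift',(R.T@(t-p[0])).round(4),'tilt ydir',R[:,1].round(4),'gap',round(s['finger_gap'],3),'F',np.round(s['force'],1),s['clock'])
E
python3 d.py .4395 .150 .035
```

```text
pos [0.4468 0.1356 0.1331] rot [-1.5728  0.0028 -1.6295] tool shift [-0.0136  0.0982 -0.008 ] tilt ydir [-0.0018  0.0029 -1.    ] gap 0.999 F [ 0.6  0.6 -0.5] 3.2
```

```bash
python3 -m jog '[0,-0.007,0,-0.004,0, 0,-0.007,0,-0.004,-1, 0,0,0,0,-1, 0,0,0,0,-1]'; python3 d.py .4395 .150 .035
```

```text
clock: 3.6
tcp_pos: [0.4429, 0.1499, 0.1388]
ee_rot: [-1.564, 0.004, -1.577]
force: [-0.9, 0.2, -0.1]
finger_gap: 1.0
pos [0.4429 0.1499 0.1388] rot [-1.5643  0.0041 -1.5768] tool shift [ 0.0004  0.1038 -0.0041] tilt ydir [ 0.0065  0.0041 -1.    ] gap 1.0 F [-0.9  0.2 -0.1] 3.6
```

Run:
```python
from h import *
s,p=st();print(p)
im=viewer.grab_frame('wrist');cv2.imwrite('pics/w3.png',im)
crop(im,130,80,400,300,2.9,'w3a.png')
print(proj('wrist',[.4395,.150,.055],p),proj('wrist',[.4395,.150,0],p))
```

```text
(array([0.44293402, 0.14991024, 0.13879142]), array([-1.56427232,  0.00410818, -1.57680708]))
[259.73326703 207.96728019] [259.99284805 188.98114821]
```

View pics/w3a.png

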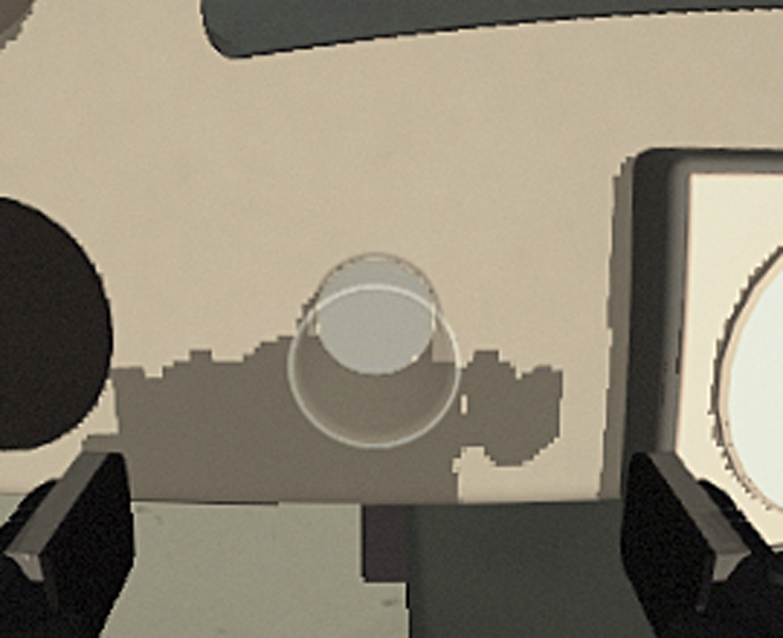

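```bash
python3 -m jog '[0,0,0.02,-0.003,0, 0,0,0.03,0,0, 0,0,0.03,0,0, 0,0,0.01,0,0, 0,0,0,0,0]'; python3 d.py .440 .150 .035
```

```text
clock: 4.15
tcp_pos: [0.4446, 0.1519, 0.0507]
ee_rot: [-1.555, 0.005, -1.571]
force: [-0.3, -0.3, 0.5]
finger_gap: 0.996
pos [0.4446 0.1519 0.0507] rot [-1.5546  0.0054 -1.5714] tool shift [ 0.0019  0.0157 -0.0048] tilt ydir [ 0.0162  0.0054 -0.9999] gap 0.996 F [-0.3 -0.3  0.5] 4.15
```

```bash
python3 -m jog '[0,0.002,0.01,-0.004,0, 0,0,0.006,-0.001,0, 0,0,0,0,0]'; python3 d.py .440 .150 .035
```

```text
clock: 4.45
tcp_pos: [0.4415, 0.1502, 0.0362]
ee_rot: [-1.551, 0.006, -1.571]
force: [0.1, -0.9, -0.5]
finger_gap: 1.001
pos [0.4415 0.1502 0.0362] rot [-1.5507  0.006  -1.5708] tool shift [ 0.0002  0.0011 -0.0015] tilt ydir [ 0.02    0.006  -0.9998] gap 1.001 F [ 0.1 -0.9 -0.5] 4.45
```

Close on the beaker.

```bash
python3 -m jog '[1,0,0,0,0, 1,0,0,0,0, 1,0,0,0,0, 1,0,0,0,0, 1,0,0,0,0, 1,0,0,0,0, 1,0,0,0,0,1,0,0,0,0]'; python3 d.py .440 .150 .035
```

```text
clock: 5.25
tcp_pos: [0.4434, 0.1505, 0.0384]
ee_rot: [-1.547, 0.007, -1.571]
force: [0.0, -0.0, -1.0]
finger_gap: 0.485
pos [0.4434 0.1505 0.0384] rot [-1.5465  0.0066 -1.5707] tool shift [ 0.0005  0.0033 -0.0035] tilt ydir [ 0.0243  0.0066 -0.9997] gap 0.485 F [ 0. -0. -1.] 5.25
```

```bash
python3 -m jog '[1,0,-0.045,0,0, 1,0,-0.045,0,0, 1,0.045,0,0,0, 1,0.045,0,0,0, 1,0.04,0,0,0, 1,0,0,0,0]'; python3 d.py .4375 .0115 .095
```

```text
clock: 5.85
tcp_pos: [0.4407, 0.0167, 0.1303]
ee_rot: [-1.548, 0.004, -1.564]
force: [0.2, 0.1, -0.6]
finger_gap: 0.489
pos [0.4407 0.0167 0.1303] rot [-1.5483  0.0036 -1.5641] tool shift [ 0.0053  0.0352 -0.004 ] tilt ydir [ 0.0225  0.0038 -0.9997] gap 0.489 F [ 0.2  0.1 -0.6] 5.85
```

Run:
```python
from h import *
s,p=st();print(p)
im=viewer.grab_frame('wrist');cv2.imwrite('pics/w4.png',im)
crop(im,130,80,400,300,2.9,'w4a.png')
print((proj('wrist',[.4375,.0115,.058],p)-[130,80])*2.9)
z=p[0][2]-.0365
print((proj('wrist',p[0]+[-.002,0,-.0365+.055],p)-[130,80])*2.9,(proj('wrist',p[0]+[-.002,0,-.0365],p)-[130,80])*2.9)
```

```text
(array([0.44069561, 0.01673353, 0.13025527]), array([-1.54826798,  0.00360155, -1.56412577]))
[397.70491127 389.97499663]
[373.71076156 583.31881002] [375.4732612  440.85134492]
```

View pics/w4a.png

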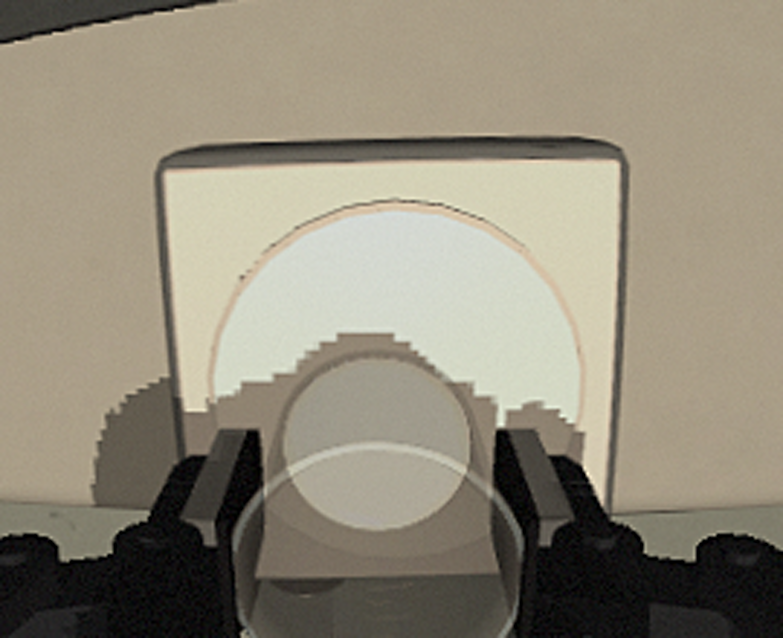

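```bash
python3 -m jog '[1,0.005,0.015,-0.003,0, 1,0,0.015,0,0, 1,0,0,0,0]'; python3 d.py .4395 .0115 .0945
```

```text
clock: 6.2
tcp_pos: [0.4385, 0.0151, 0.0995]
ee_rot: [-1.548, 0.006, -1.565]
force: [-0.0, -0.4, -0.5]
finger_gap: 0.491
pos [0.4385 0.0151 0.0995] rot [-1.5478  0.0062 -1.5651] tool shift [0.0037 0.005  0.0009] tilt ydir [ 0.023   0.0064 -0.9997] gap 0.491 F [-0.  -0.4 -0.5] 6.2
```

```bash
python3 -m jog '[1,0.004,0.003,0.0,0, 1,0.001,0.003,0,0, 1,0,0,0,0]'; python3 d.py .4395 .0115 .0945
```

```text
clock: 6.5
tcp_pos: [0.4403, 0.012, 0.0971]
ee_rot: [-1.546, 0.007, -1.561]
force: [0.3, -0.8, -0.7]
finger_gap: 0.488
pos [0.4403 0.012  0.0971] rot [-1.5465  0.0069 -1.5615] tool shift [ 0.0005  0.0026 -0.0008] tilt ydir [ 0.0242  0.0071 -0.9997] gap 0.488 F [ 0.3 -0.8 -0.7] 6.5
```

```bash
python3 -m jog '[1,0,0.003,-0.001,0, 1,0.000,0.002,0,0]'; python3 d.py .4395 .0115 .0945
```

```text
clock: 6.7
tcp_pos: [0.4416, 0.0123, 0.096]
ee_rot: [-1.543, 0.006, -1.56]
force: [-13.7, -0.9, 26.4]
finger_gap: 0.479
pos [0.4416 0.0123 0.096 ] rot [-1.5429  0.0058 -1.5596] tool shift [ 0.0008  0.0014 -0.0021] tilt ydir [ 0.0278  0.0061 -0.9996] gap 0.479 F [-13.7  -0.9  26.4] 6.7
```

```bash
python3 -m jog '[0.5,0,-0.001,0,0, 0,0,0,0,0, 0,0,0,0,0, 0,0,-0.02,-0.004,0, 0,0,-0.05,0,0, 0,0,-0.05,0,0,0,0,0,0,0]'; python3 d.py .4395 .0115 .0945
python3 - <<'E'
from h import *
s,p=st();print(p)
im=viewer.grab_frame('wrist');cv2.imwrite('pics/w5.png',im)
crop(im,130,80,400,300,2.9,'w5a.png')
print((proj('wrist',[.4375,.0115,.058],p)-[130,80])*2.9)
E
```

```text
clock: 7.4
tcp_pos: [0.4322, 0.0127, 0.2184]
ee_rot: [-1.548, 0.007, -1.558]
force: [0.5, -0.5, 0.1]
finger_gap: 0.997
pos [0.4322 0.0127 0.2184] rot [-1.5482  0.007  -1.5579] tool shift [0.0021 0.124  0.0045] tilt ydir [ 0.0225  0.0073 -0.9997] gap 0.997 F [ 0.5 -0.5  0.1] 7.4
(array([0.43221148, 0.01268497, 0.21839227]), array([-1.54817959,  0.00697809, -1.55789688]))
[382.53961346 282.26696643]
```

View pics/w5a.png

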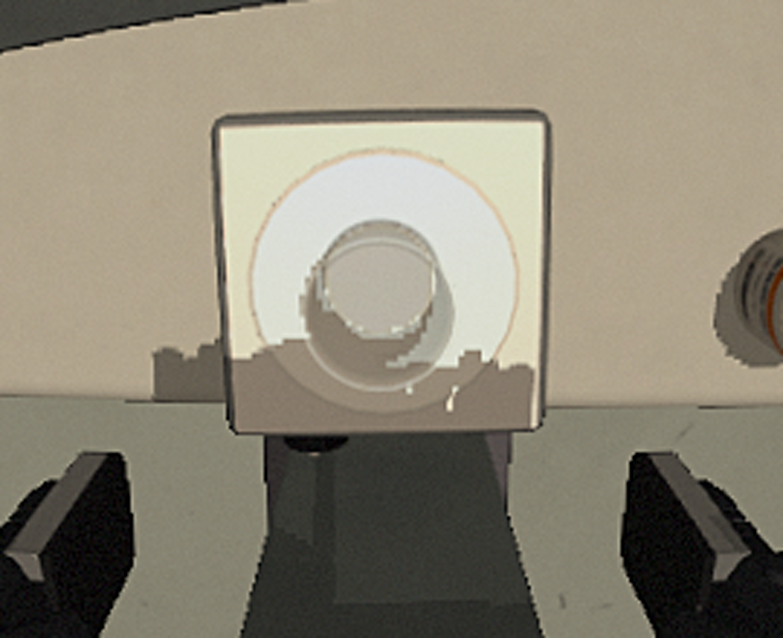

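```bash
python3 -m jog '[0,-0.04,-0.01,-0.003,0, 0,-0.05,-0.01,-0.003,0, 0,-0.05,-0.01,-0.003,0, 0,-0.05,-0.01,-0.003,0, 0,-0.05,0,-0.003,0, 0,-0.05,0,-0.003,0, 0,-0.04,0,0,0, 0,0,0,0,0, 0,0,0,0,0]'
python3 - <<'E'
from h import *
s,p=st();print(p)
im=viewer.grab_frame('wrist');cv2.imwrite('pics/w6.png',im);np.save('w6.npy',np.array(p))
crop(im,100,60,400,260,2.6,'w6a.png')
E
```

```text
clock: 8.35
tcp_pos: [0.4037, 0.3465, 0.244]
ee_rot: [-1.566, 0.002, -1.563]
force: [0.0, -0.7, 0.2]
finger_gap: 0.999
(array([0.40366663, 0.34654649, 0.2440246 ]), array([-1.56604924,  0.0019438 , -1.56331645]))
```

View pics/w6a.png

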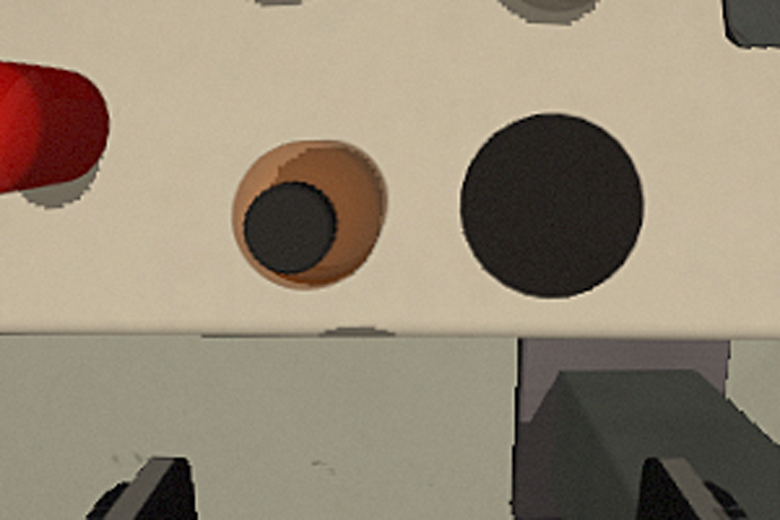

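```bash
python3 - <<'E'
from h import *
p=np.load('w6.npy')
for n,u,v,z in [('cap',211.5,147.7,.118),('croll',312.3,139.2,.004),('redbase',109/2.6+100,130/2.6+60,0),('bigbase',550/2.6+100,25/2.6+60,0)]: print(n,onz('wrist',u,v,z,p))
E
python3 d.py .441 .382 .16
```

```text
cap [0.4395 0.388  0.118 ]
croll [0.4374 0.282  0.004 ]
redbase [0.4765 0.4996 0.    ]
bigbase [0.5246 0.284  0.    ]
pos [0.4036 0.3462 0.2439] rot [-1.5665  0.0022 -1.5643] tool shift [-0.0354  0.0841  0.0373] tilt ydir [ 0.0043  0.0023 -1.    ] gap 1.003 F [-0.7 -0.1 -0.3] 8.4
```

```bash
python3 -m jog '[0,-0.02,0.02,0.018,0, 0,-0.02,0.03,0.018,0, 0,0,0.03,0,0, 0,0,0,0,0, 0,0,0,0,0]'; python3 d.py .4395 .387 .073
python3 - <<'E'
from h import *
s,p=st()
im=viewer.grab_frame('wrist');cv2.imwrite('pics/w7.png',im);np.save('w7.npy',np.array(p))
crop(im,130,100,400,320,2.9,'w7a.png')
E
```

```text
clock: 8.9
tcp_pos: [0.4429, 0.3813, 0.1613]
ee_rot: [-1.566, 0.0, -1.572]
force: [0.3, 0.2, 0.9]
finger_gap: 1.002
pos [0.4429 0.3813 0.1613] rot [-1.5663e+00  5.0000e-04 -1.5719e+00] tool shift [-0.0057  0.0883 -0.0038] tilt ydir [ 4.5e-03  5.0e-04 -1.0e+00] gap 1.002 F [0.3 0.2 0.9] 8.9
```

View pics/w7a.png

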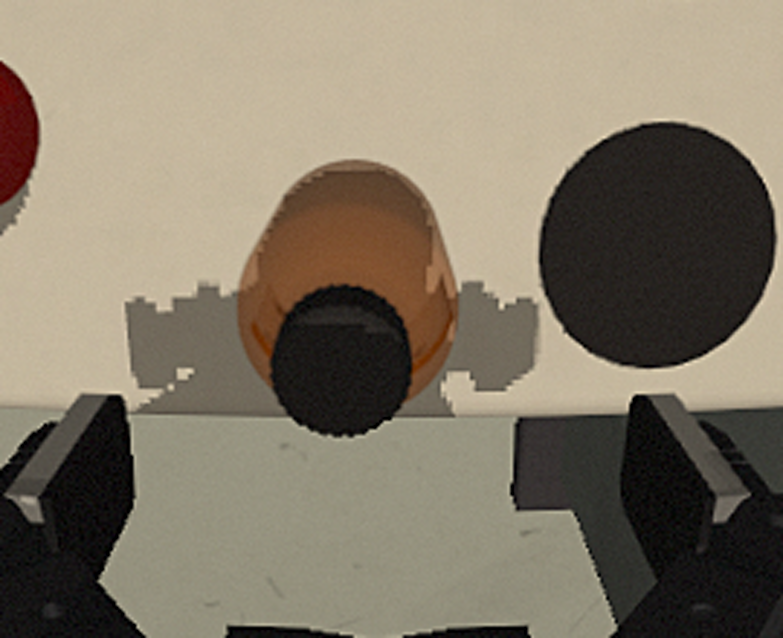

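Run:
```python
from h import *
p=np.load('w7.npy')
print(onz('wrist',341/2.9+130,370/2.9+100,.118,p),onz('wrist',658/2.9+130,245/2.9+100,.004,p))
for X in [(.4395,.387,.118),(.4395+.0155,.387,.118),(.4395-.0155,.387,.118)]:
  print((proj('wrist',X,p)-[130,100])*2.9)
```

```text
[0.4402 0.3884 0.118 ] [0.439  0.2826 0.004 ]
[347.81342185 373.15118363]
[346.96384043 303.19109887]
[348.72898352 438.70507182]
```

```bash
python3 -m jog '[0,-0.005,0.01,-0.003,0, 0,-0.003,0.03,-0.001,0, 0,0,0.03,0,0, 0,0,0.008,-0.001,0, 0,0,0,0,0]'; python3 d.py .440 .388 .073
```

```text
clock: 9.45
tcp_pos: [0.4415, 0.3914, 0.0889]
ee_rot: [-1.555, 0.008, -1.574]
force: [0.2, -1.0, -0.7]
finger_gap: 1.004
pos [0.4415 0.3914 0.0889] rot [-1.5554  0.0081 -1.5743] tool shift [ 0.0035  0.0158 -0.0017] tilt ydir [ 0.0154  0.008  -0.9998] gap 1.004 F [ 0.2 -1.  -0.7] 9.45
```

```bash
python3 -m jog '[0,0.004,0.01,-0.002,0, 0,0,0.006,-0.001,0, 0,0,0,0,0]'; python3 d.py .440 .388 .073
```

```text
clock: 9.75
tcp_pos: [0.4402, 0.3885, 0.0755]
ee_rot: [-1.551, 0.011, -1.574]
force: [0.7, -0.5, 0.2]
finger_gap: 1.001
pos [0.4402 0.3885 0.0755] rot [-1.5509  0.0111 -1.5742] tool shift [ 0.0005  0.0025 -0.0002] tilt ydir [ 0.0199  0.0111 -0.9997] gap 1.001 F [ 0.7 -0.5  0.2] 9.75
```

```bash
python3 -m jog '[0.6,0,0.004,-0.001,0, 1,0,0.001,0,0, 1,0,0,0,0, 1,0,0,0,0, 1,0,0,0,0, 1,0,0,0,0]'; python3 d.py .440 .388 .073
```

```text
clock: 10.35
tcp_pos: [0.4405, 0.3895, 0.0721]
ee_rot: [-1.548, 0.013, -1.574]
force: [0.5, -0.5, -0.7]
finger_gap: 0.637
pos [0.4405 0.3895 0.0721] rot [-1.5479  0.0132 -1.5742] tool shift [ 0.0015 -0.0009 -0.0005] tilt ydir [ 0.0229  0.0131 -0.9997] gap 0.637 F [ 0.5 -0.5 -0.7] 10.35
```

```bash
python3 -m jog '[1,0,-0.03,0,0, 1,0,-0.045,0,0, 1,0,-0.045,0,0, 1,0.02,-0.03,0,0, 1,0.04,0,0,0, 1,0.04,0,0,0, 1,0.04,0,0,0, 1,0.04,0,0,0]'; python3 d.py .4785 -.2804 .21
```

```text
clock: 11.15
tcp_pos: [0.4344, 0.2049, 0.2238]
ee_rot: [-1.551, 0.01, -1.566]
force: [0.5, -0.5, -1.0]
finger_gap: 0.639
pos [0.4344 0.2049 0.2238] rot [-1.551   0.0102 -1.5662] tool shift [0.4856 0.0096 0.0417] tilt ydir [ 0.0197  0.0103 -0.9998] gap 0.639 F [ 0.5 -0.5 -1. ] 11.15
```

Run:
```python
from h import *
im=viewer.grab_frame('wrist');cv2.imwrite('pics/w8.png',im)
```

```text
(no output)
```

View pics/w8.png

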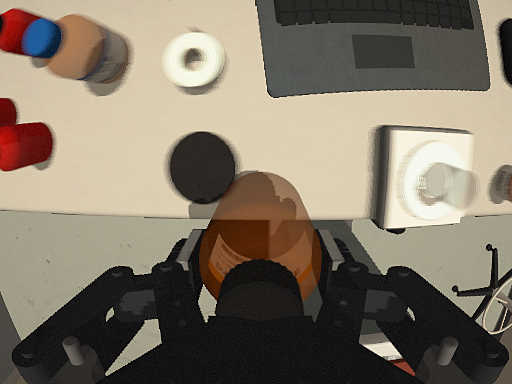

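```bash
python3 -m jog '[1,0.045,0,0.002,0, 1,0.045,0,0.004,0, 1,0.045,0,0.004,0, 1,0.045,0,0.004,0, 1,0.045,0,0.004,0, 1,0.045,0,0.004,0, 1,0.045,0,0.004,0, 1,0.045,0,0.004,0, 1,0.04,0,0.004,0, 1,0.03,0,0.004,0]'; python3 d.py .4785 -.2804 .11
```

```text
clock: 12.2
tcp_pos: [0.471, -0.2432, 0.2199]
ee_rot: [-1.551, 0.007, -1.565]
force: [0.5, 1.0, -1.9]
finger_gap: 0.633
pos [ 0.471  -0.2432  0.2199] rot [-1.551   0.0073 -1.5652] tool shift [0.0381 0.1098 0.0051] tilt ydir [ 0.0198  0.0074 -0.9998] gap 0.633 F [ 0.5  1.  -1.9] 12.2
```

```bash
python3 -m jog '[1,0.034,0.02,0.004,0, 1,0.0,0.03,0,0, 1,0,0.03,0,0, 1,0,0.02,0,0, 1,0,0,0,0]'; python3 d.py .4785 -.2804 .0765
python3 - <<'E'
from h import *
s,p=st()
im=viewer.grab_frame('wrist');cv2.imwrite('pics/w9.png',im);np.save('w9.npy',np.array(p))
crop(im,130,60,400,280,2.9,'w9a.png')
for cx in [-.045,0,.045]: print((proj('wrist',[.4785+cx,-.2804,.004],p)-[130,60])*2.9,(proj('wrist',[.4785,-.2804+cx,.004],p)-[130,60])*2.9)
R=Ro.from_euler('xyz',p[1]).as_matrix()
b=p[0]+R@[0,.0721,0]
print(b,'base',[((proj('wrist',b+R@np.array(v),p)-[130,60])*2.9).round() for v in [(0,0,0),(0,0,.029),(.029,0,0),(-.029,0,0)]])
E
```

```text
clock: 12.7
tcp_pos: [0.4767, -0.2844, 0.1163]
ee_rot: [-1.55, 0.005, -1.573]
force: [-0.6, 0.2, -2.2]
finger_gap: 0.637
pos [ 0.4767 -0.2844  0.1163] rot [-1.5503  0.0053 -1.5732] tool shift [-0.0038  0.0398  0.001 ] tilt ydir [ 0.0205  0.0053 -0.9998] gap 0.637 F [-0.6  0.2 -2.2] 12.7
[364.36593732 529.57348016] [519.82832583 385.137524  ]
[363.38679959 385.26384275] [363.38679959 385.26384275]
[362.5933206  227.18886133] [208.10171175 385.28198772]
[ 0.47815256 -0.28401545  0.04418963] base [array([375., 429.]), array([375., 310.]), array([495., 429.]), array([255., 429.])]
```

View pics/w9a.png

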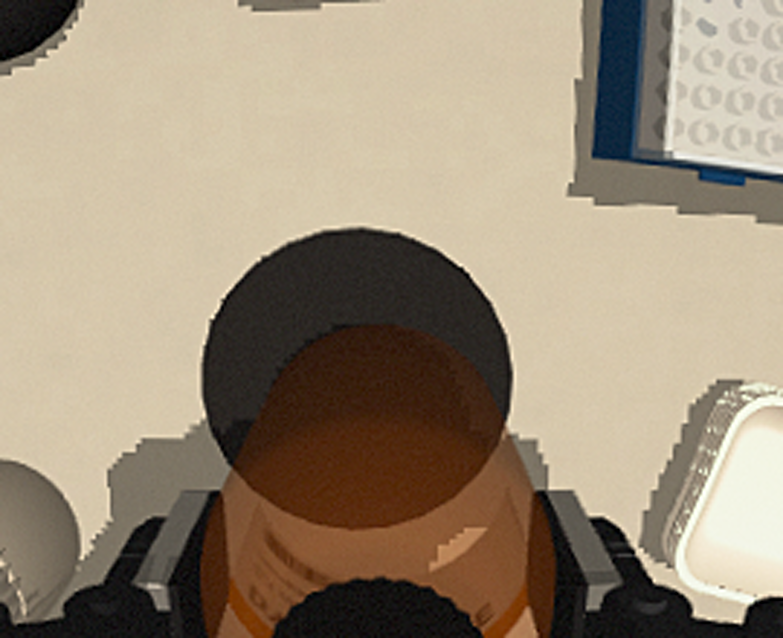

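```bash
python3 -m jog '[1,-0.005,0.015,0.003,0, 1,0.0,0.015,0,0, 1,0,0,0,0]'; python3 d.py .480 -.279 .0765
```

```text
clock: 13.05
tcp_pos: [0.4832, -0.2802, 0.0889]
ee_rot: [-1.545, 0.001, -1.572]
force: [-0.4, 0.5, -3.6]
finger_gap: 0.64
pos [ 0.4832 -0.2802  0.0889] rot [-1.5447e+00  1.0000e-03 -1.5724e+00] tool shift [-0.0012  0.0123 -0.0035] tilt ydir [ 2.600e-02  9.000e-04 -9.997e-01] gap 0.64 F [-0.4  0.5 -3.6] 13.05
```

```bash
python3 -m jog '[1,-0.001,0.007,-0.003,0, 1,0.0,0.003,-0.001,0, 1,0,0,0,0]'; python3 d.py .480 -.279 .0765
```

```text
clock: 13.35
tcp_pos: [0.48, -0.2791, 0.0789]
ee_rot: [-1.543, -0.0, -1.571]
force: [0.3, 0.1, -2.2]
finger_gap: 0.638
pos [ 0.48   -0.2791  0.0789] rot [-1.5435e+00 -1.0000e-04 -1.5714e+00] tool shift [-0.0001  0.0024 -0.    ] tilt ydir [ 2.730e-02 -1.000e-04 -9.996e-01] gap 0.638 F [ 0.3  0.1 -2.2] 13.35
```

```bash
python3 -m jog '[1,0,0.003,-0.001,0, 1,0.0,0.001,0,0]'; python3 d.py .480 -.279 .0765
```

```text
clock: 13.55
tcp_pos: [0.4797, -0.2796, 0.0761]
ee_rot: [-1.542, -0.001, -1.572]
force: [-1.9, 2.0, 5.8]
finger_gap: 0.64
pos [ 0.4797 -0.2796  0.0761] rot [-1.5419e+00 -1.0000e-03 -1.5715e+00] tool shift [-0.0006 -0.0004  0.0003] tilt ydir [ 0.0289 -0.0011 -0.9996] gap 0.64 F [-1.9  2.   5.8] 13.55
```

```bash
python3 -m jog '[0.4,0,0,0,0, 0,0,0,0,0, 0,0,0,0,0, 0,0,-0.02,-0.001,0, 0,0,-0.045,-0.002,0, 0,0,-0.045,-0.002,0,0,0,-0.04,-0.02,0, 0,0,0,-0.02,0, 0,0,0,0,0]'
python3 - <<'E'
from h import *
s,p=st();print(p)
im=viewer.grab_frame('wrist');cv2.imwrite('pics/w10.png',im);np.save('w10.npy',np.array(p))
E
```

```text
clock: 14.45
tcp_pos: [0.4296, -0.2803, 0.2316]
ee_rot: [-1.54, -0.004, -1.571]
force: [0.0, 0.0, 0.4]
finger_gap: 0.999
(array([ 0.42959401, -0.28029061,  0.23157688]), array([-1.54044875, -0.00400364, -1.57100698]))
```

View pics/w10.png

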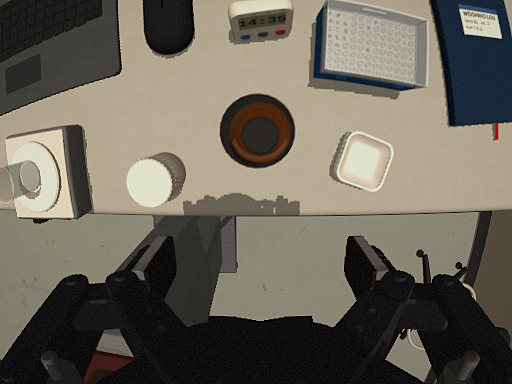

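Run:
```python
from h import *
im=cv2.imread('pics/w10.png');crop(im,110,80,410,220,2.6,'w10a.png')
p=np.load('w10.npy')
print((proj('wrist',[.4785,-.279,.004],p)-[110,80])*2.6,(proj('wrist',[.4785,-.279,.122],p)-[110,80])*2.6)
```

```text
[383.95602332 133.43262471] [382.76535916 148.96302718]
```

View pics/w10a.png

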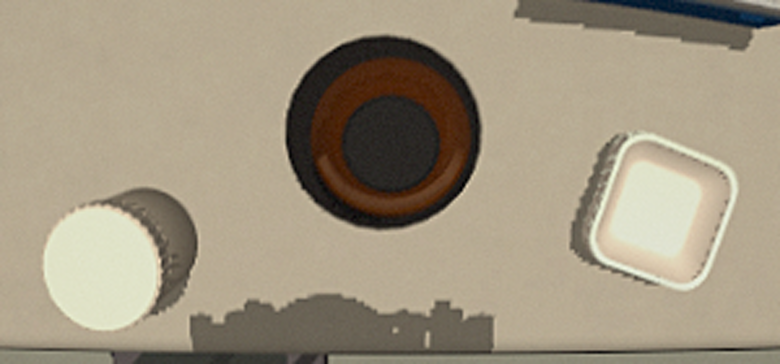

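```bash
python3 - <<'E'
from h import *
p=np.load('w10.npy');print(onz('wrist',149.2,182.7,.068,p))
E
python3 d.py .431 -.166 .15
```

```text
[ 0.4305 -0.1658  0.068 ]
pos [ 0.431  -0.2808  0.2323] rot [-1.5384 -0.0052 -1.571 ] tool shift [-0.1152  0.0817 -0.0026] tilt ydir [ 0.0324 -0.0052 -0.9995] gap 0.995 F [1.4 0.2 1.1] 14.5
```

```bash
python3 -m jog '[0,-0.04,0.01,0,0, 0,-0.04,0.03,-0.002,0, 0,-0.035,0.03,-0.001,0, 0,0,0.015,0,0, 0,0,0,0,0]'; python3 d.py .4305 -.166 .06
python3 - <<'E'
from h import *
s,p=st()
im=viewer.grab_frame('wrist');cv2.imwrite('pics/w11.png',im);np.save('w11.npy',np.array(p))
crop(im,130,100,400,320,2.9,'w11a.png')
print((proj('wrist',[.4305,-.166,.068],p)-[130,100])*2.9)
E
```

```text
clock: 15.0
tcp_pos: [0.4337, -0.1632, 0.1426]
ee_rot: [-1.536, -0.006, -1.574]
force: [0.5, -0.2, 0.4]
finger_gap: 1.0
pos [ 0.4337 -0.1632  0.1426] rot [-1.5357 -0.006  -1.5743] tool shift [ 0.0023  0.0825 -0.0061] tilt ydir [ 0.0351 -0.0061 -0.9994] gap 1.0 F [ 0.5 -0.2  0.4] 15.0
[384.54041052 332.33000905]
```

View pics/w11a.png

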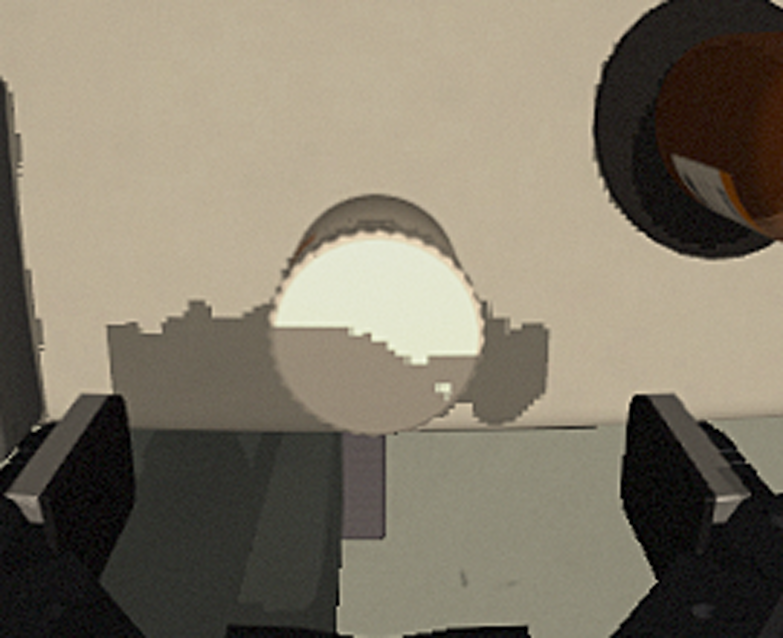

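```bash
python3 -m jog '[0,0.0,0.02,-0.004,0, 0,0.0,0.03,-0.003,0, 0,0,0.02,-0.001,0, 0,0,0.0,0,0]'; python3 d.py .430 -.164 .058
```

```text
clock: 15.45
tcp_pos: [0.4333, -0.1677, 0.0755]
ee_rot: [-1.528, -0.01, -1.577]
force: [0.9, -0.5, -0.2]
finger_gap: 1.0
pos [ 0.4333 -0.1677  0.0755] rot [-1.5283 -0.0098 -1.5767] tool shift [-0.0039  0.0173 -0.0041] tilt ydir [ 0.0424 -0.01   -0.999 ] gap 1.0 F [ 0.9 -0.5 -0.2] 15.45
```

```bash
python3 -m jog '[0,-0.004,0.013,-0.004,0, 0.2,0,0.006,-0.001,0]'; python3 d.py .430 -.164 .058
```

```text
clock: 15.65
tcp_pos: [0.4318, -0.1662, 0.0589]
ee_rot: [-1.525, -0.012, -1.578]
force: [-0.2, -0.0, -0.5]
finger_gap: 0.854
pos [ 0.4318 -0.1662  0.0589] rot [-1.5246 -0.0118 -1.5784] tool shift [-0.0022  0.0008 -0.0018] tilt ydir [ 0.0461 -0.0122 -0.9989] gap 0.854 F [-0.2 -0.  -0.5] 15.65
```

```bash
python3 -m jog '[1,-0.002,0.002,-0.002,0, 1,0,0,0,0, 1,0,0,0,0, 1,0,0,0,0]'; python3 d.py .430 -.164 .058
```

```text
clock: 16.05
tcp_pos: [0.4327, -0.1664, 0.0604]
ee_rot: [-1.52, -0.015, -1.579]
force: [-1.0, -1.2, 0.1]
finger_gap: 0.613
pos [ 0.4327 -0.1664  0.0604] rot [-1.5197 -0.0147 -1.5795] tool shift [-0.0024  0.0022 -0.0029] tilt ydir [ 0.0509 -0.0151 -0.9986] gap 0.613 F [-1.  -1.2  0.1] 16.05
```

```bash
python3 -m jog '[1,0,0,0,0, 1,0,-0.03,0,0, 1,0,-0.05,0,0, 1,0,-0.05,0,0, 1,-0.03,-0.01,0,0, 1,-0.05,0,0,0, 1,-0.05,0,0,0, 1,-0.05,0,0,0, 1,-0.05,0,0,0, 1,-0.05,0,0,0]'; python3 d.py .438 .281 .15
```

```text
clock: 17.05
tcp_pos: [0.4304, 0.1157, 0.2065]
ee_rot: [-1.51, -0.016, -1.592]
force: [0.8, -0.1, -0.9]
finger_gap: 0.614
pos [0.4304 0.1157 0.2065] rot [-1.5095 -0.016  -1.5925] tool shift [-0.1663  0.054   0.0008] tilt ydir [ 0.0609 -0.0173 -0.998 ] gap 0.614 F [ 0.8 -0.1 -0.9] 17.05
```

```bash
python3 -m jog '[1,-0.05,0,0,0, 1,-0.05,0.01,0,0, 1,-0.035,0.02,0,0, 1,0,0.01,0,0, 1,0,0,0,0]'; python3 d.py .438 .281 .065
python3 - <<'E'
from h import *
s,p=st()
im=viewer.grab_frame('wrist');cv2.imwrite('pics/w12.png',im);np.save('w12.npy',np.array(p))
crop(im,130,60,400,280,2.9,'w12a.png')
E
```

```text
clock: 17.55
tcp_pos: [0.4344, 0.2572, 0.166]
ee_rot: [-1.504, -0.013, -1.583]
force: [0.1, 0.5, -1.5]
finger_gap: 0.611
pos [0.4344 0.2572 0.166 ] rot [-1.5042 -0.0132 -1.5834] tool shift [-0.0251  0.1007 -0.0034] tilt ydir [ 0.0664 -0.014  -0.9977] gap 0.611 F [ 0.1  0.5 -1.5] 17.55
```

View pics/w12a.png

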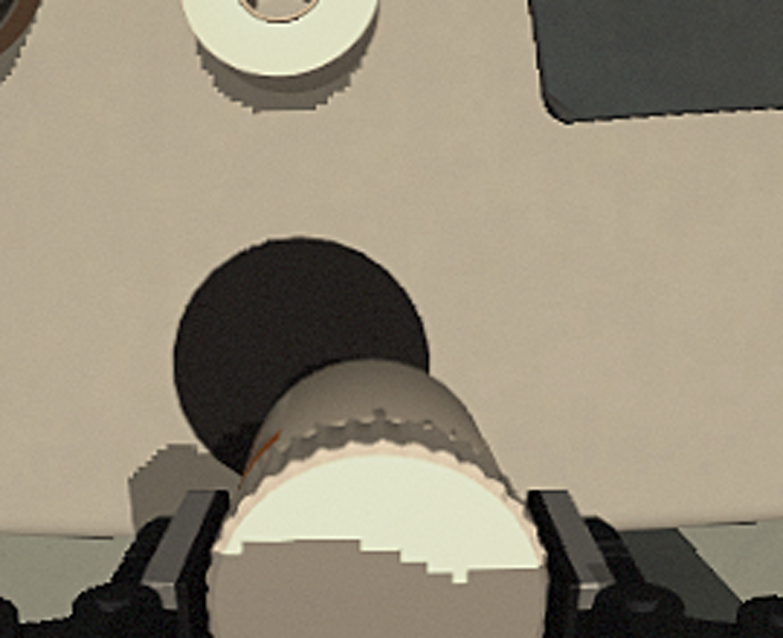

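Run:
```python
from h import *
p=np.load('w12.npy')
f=lambda X:((proj('wrist',X,p)-[130,60])*2.9).round(1)
for c in [(.438,.281),(.438,.277),(.440,.279)]:
    a=np.linspace(0,6.28,200);q=np.array([f([c[0]+.045*np.cos(t),c[1]+.045*np.sin(t),.004]) for t in a])
    print(c,q.min(0),q.max(0))
R=Ro.from_euler('xyz',p[1]).as_matrix()
for dx in [0,-.003]:
  b=p[0]+[dx,0,-.0604]
  q=np.array([f(b+[.026*np.cos(t),.026*np.sin(t),0]) for t in a]);print('base up',q.min(0),q.max(0))
  b=p[0]+R@[0,0.0604,0]+[dx,0,0]
  q=np.array([f(b+[.026*np.cos(t),.026*np.sin(t),0]) for t in a]);print('base tool',q.min(0),q.max(0))
```

```text
(0.438, 0.281) [171.8 234.4] [430.8 489.9]
(0.438, 0.277) [182.9 234.1] [442.4 489.8]
(0.44, 0.279) [177.1 228.3] [436.6 484.6]
base up [258.5 350.5] [484.2 566.1]
base tool [261.3 332.7] [488.3 550.9]
base up [259.1 363.8] [483.9 577.4]
base tool [261.8 346.1] [488.  562.4]
```

```bash
python3 -m jog '[1,-0.012,0.02,0.0,0, 1,-0.012,0.03,0,0, 1,0,0.03,-0.002,0, 1,0,0.0,0,0]'; python3 d.py .439 .281 .065
```

```text
clock: 18.0
tcp_pos: [0.4431, 0.2773, 0.0896]
ee_rot: [-1.496, -0.01, -1.591]
force: [-0.6, -0.1, -1.6]
finger_gap: 0.61
pos [0.4431 0.2773 0.0896] rot [-1.4958 -0.0102 -1.5909] tool shift [-0.0039  0.0242 -0.006 ] tilt ydir [ 0.0747 -0.0117 -0.9971] gap 0.61 F [-0.6 -0.1 -1.6] 18.0
```

```bash
python3 -m jog '[1,-0.004,0.016,-0.004,0, 1,0,0.005,-0.002,0, 1,0,0,0,0]'; python3 d.py .439 .281 .065
```

```text
clock: 18.3
tcp_pos: [0.4422, 0.2793, 0.0727]
ee_rot: [-1.491, -0.009, -1.595]
force: [0.6, 0.4, -0.3]
finger_gap: 0.613
pos [0.4422 0.2793 0.0727] rot [-1.4911 -0.0087 -1.5954] tool shift [-0.0017  0.0074 -0.0038] tilt ydir [ 0.0794 -0.0106 -0.9968] gap 0.613 F [ 0.6  0.4 -0.3] 18.3
```

```bash
python3 -m jog '[1,-0.002,0.006,-0.004,0, 1,0,0.003,-0.001,0]'; python3 d.py .4385 .281 .065
```

```text
clock: 18.5
tcp_pos: [0.4401, 0.2815, 0.0663]
ee_rot: [-1.486, -0.006, -1.597]
force: [-1.1, 0.0, -1.5]
finger_gap: 0.61
pos [0.4401 0.2815 0.0663] rot [-1.4864 -0.0065 -1.5969] tool shift [ 0.0005  0.0012 -0.0017] tilt ydir [ 0.0841 -0.0087 -0.9964] gap 0.61 F [-1.1  0.  -1.5] 18.5
```

```bash
python3 -m jog '[1,0,0.002,-0.002,0, 0.3,0,0,0,0, 0,0,0,0,0, 0,0,0,0,0]'; python3 d.py .4385 .281 .065
```

```text
clock: 18.9
tcp_pos: [0.4391, 0.282, 0.0655]
ee_rot: [-1.484, -0.005, -1.597]
force: [1.2, -0.3, -0.6]
finger_gap: 0.992
pos [0.4391 0.282  0.0655] rot [-1.484  -0.0054 -1.5965] tool shift [ 0.0011  0.0005 -0.0006] tilt ydir [ 0.0865 -0.0076 -0.9962] gap 0.992 F [ 1.2 -0.3 -0.6] 18.9
```

```bash
python3 -m jog '[0,0,-0.03,0,0, 0,0,-0.05,0,0, 0,0,-0.05,0,0, 0,0,-0.03,0,0, 0,0,0,0,0]'; python3 d.py .4385 .281 .065
python3 - <<'E'
from h import *
s,p=st()
im=viewer.grab_frame('wrist');cv2.imwrite('pics/w13.png',im);np.save('w13.npy',np.array(p))
crop(im,130,60,400,280,2.9,'w13a.png')
f=lambda X:((proj('wrist',X,p)-[130,60])*2.9).round(1)
print(f([.4372,.281,.004]),f([.4372,.281,.072]))
E
```

```text
clock: 19.4
tcp_pos: [0.4238, 0.2829, 0.2297]
ee_rot: [-1.488, -0.007, -1.596]
force: [0.3, 0.0, -0.4]
finger_gap: 0.999
pos [0.4238 0.2829 0.2297] rot [-1.4877 -0.0071 -1.5963] tool shift [0.0003 0.1654 0.001 ] tilt ydir [ 0.0828 -0.0092 -0.9965] gap 0.999 F [ 0.3  0.  -0.4] 19.4
[375.4 321.4] [376.6 345.7]
```

View pics/w13a.png

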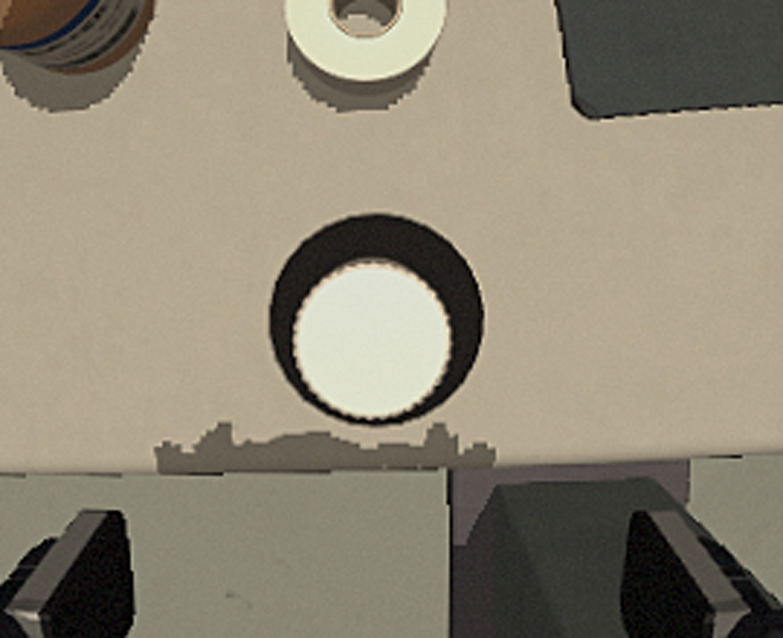

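```bash
python3 -m jog '[0,0.05,-0.005,0,0, 0,0.05,-0.005,0,0, 0,0.05,-0.005,0,0, 0,0.05,0,0,0, 0,0.05,0,0,0, 0,0.05,0,0,0, 0,0.05,0,0,0, 0,0.05,0,0,0, 0,0.05,0,0,0, 0,0.05,0,0,0]'; python3 d.py .447 -.408 .15
```

```text
clock: 20.45
tcp_pos: [0.4039, -0.2161, 0.2303]
ee_rot: [-1.509, -0.004, -1.583]
force: [1.0, 0.1, 1.1]
finger_gap: 1.002
pos [ 0.4039 -0.2161  0.2303] rot [-1.5087 -0.0041 -1.5833] tool shift [0.191  0.0838 0.0403] tilt ydir [ 0.062  -0.0049 -0.9981] gap 1.002 F [1.  0.1 1.1] 20.45
```

```bash
python3 -m jog '[0,0.05,-0.01,0,0, 0,0.05,-0.01,0,0, 0,0.04,0,0.005,0, 0,0.03,0,0.005,0, 0,0,0,0,0]'; python3 d.py .447 -.408 .10
python3 - <<'E'
from h import *
s,p=st()
im=viewer.grab_frame('wrist');cv2.imwrite('pics/w14.png',im);np.save('w14.npy',np.array(p))
crop(im,110,0,380,220,2.9,'w14a.png')
E
```

```text
clock: 20.95
tcp_pos: [0.4042, -0.3929, 0.2391]
ee_rot: [-1.519, 0.006, -1.593]
force: [-0.8, 0.2, -0.5]
finger_gap: 0.998
pos [ 0.4042 -0.3929  0.2391] rot [-1.5193  0.0062 -1.5925] tool shift [0.0151 0.1411 0.0359] tilt ydir [ 0.0516  0.0051 -0.9987] gap 0.998 F [-0.8  0.2 -0.5] 20.95
```

View pics/w14a.png

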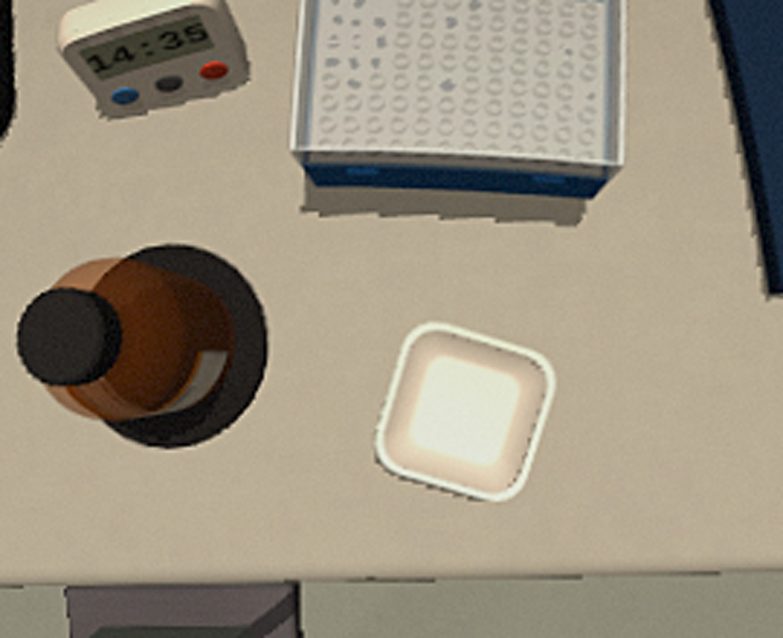

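Run:
```python
from h import *
p=np.load('w14.npy')
U=lambda q,z=.028:onz('wrist',q[0]/2.9+110,q[1]/2.9,z,p)[:2]
S={}
for n,a,b in [('top',(430,322),(540,352)),('right',(555,380),(520,490)),('bot',(390,470),(495,500)),('left',(408,340),(377,450))]:
    A,B=U(a),U(b);d=B-A;S[n]=(A,d);print(n,A,B,'ang',np.degrees(np.arctan2(d[1],d[0])).round(1))
def X(m,n):
    A,d=S[m];B,e=S[n];t=np.linalg.solve(np.array([d,-e]).T,B-A);return A+d*t[0]
c=[X('top','left'),X('top','right'),X('bot','right'),X('bot','left')]
print(np.array(c).round(4),np.mean(c,0));print([np.linalg.norm(c[i]-c[i-1]).round(4) for i in range(4)])
print('lid front edge',U((293,160),.067),U((620,165),.067))
```

```text
top [ 0.4814 -0.3918] [ 0.469  -0.4346] ang -106.2
right [ 0.458  -0.4404] [ 0.4143 -0.4262] ang 162.0
bot [ 0.4233 -0.3747] [ 0.4105 -0.4161] ang -107.2
left [ 0.4745 -0.3831] [ 0.4314 -0.3698] ang 162.9
[[ 0.4831 -0.3858]
 [ 0.4665 -0.4432]
 [ 0.408  -0.4242]
 [ 0.4254 -0.3679]] [ 0.44576575 -0.40525927]
[np.float64(0.0604), np.float64(0.0598), np.float64(0.0615), np.float64(0.0588)]
lid front edge [ 0.5395 -0.3457] [ 0.5359 -0.4599]
```

```bash
python3 -m jog '[0,0.012,0.02,0.02,0, 0,0,0.03,0.02,0, 0,0,0.03,0,8, 0,0,0,0,8]'; python3 d.py .446 -.4055 .024
python3 - <<'E'
from h import *
s,p=st()
im=viewer.grab_frame('wrist');cv2.imwrite('pics/w15.png',im);np.save('w15.npy',np.array(p))
crop(im,130,100,400,320,2.9,'w15a.png')
f=lambda X:((proj('wrist',X,p)-[130,100])*2.9).round(1)
c=np.array([.446,-.4055]);a=np.radians(-17)
for sx,sy in [(1,1),(1,-1),(-1,-1),(-1,1)]:
    v=np.array([[np.cos(a),-np.sin(a)],[np.sin(a),np.cos(a)]])@[sx*.03,sy*.03];print(f([*(c+v),.028]))
E
```

```text
clock: 21.4
tcp_pos: [0.4475, -0.398, 0.1533]
ee_rot: [-1.531, 0.027, -1.878]
force: [-0.5, 0.9, 0.5]
finger_gap: 0.998
pos [ 0.4475 -0.398   0.1533] rot [-1.5307  0.0272 -1.8778] tool shift [ 0.0111  0.129  -0.0043] tilt ydir [ 0.0464  0.0138 -0.9988] gap 0.998 F [-0.5  0.9  0.5] 21.4
[309.1 171.6]
[512.  170.9]
[506.9 363.2]
[314.5 363.7]
```

View pics/w15a.png

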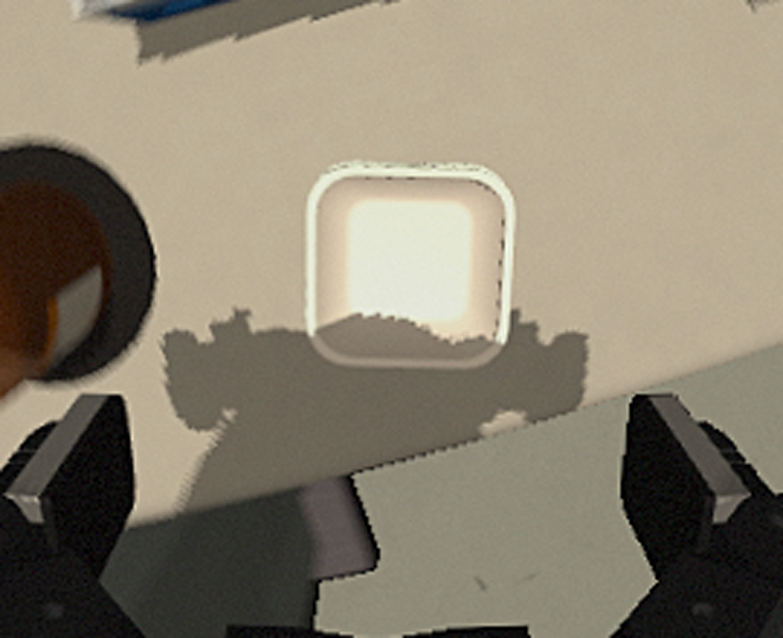

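```bash
python3 -m jog '[0,0.008,0.02,-0.003,0, 0,0.003,0.03,-0.002,0, 0,0,0.03,0,0, 0,0,0.02,0,0, 0,0,0,0,0]'; python3 d.py .446 -.4055 .024
```

```text
clock: 21.95
tcp_pos: [0.4454, -0.4, 0.0514]
ee_rot: [-1.529, 0.028, -1.867]
force: [-0.0, 0.4, -0.3]
finger_gap: 0.997
pos [ 0.4454 -0.4     0.0514] rot [-1.5293  0.0276 -1.8669] tool shift [0.0058 0.0274 0.001 ] tilt ydir [ 0.0477  0.0142 -0.9988] gap 0.997 F [-0.   0.4 -0.3] 21.95
```

```bash
python3 -m jog '[0,0.006,0.015,0.0,0, 0,0.001,0.012,0,0, 0,0,0.002,0,0]'; python3 d.py .446 -.4055 .024
```

```text
clock: 22.25
tcp_pos: [0.4459, -0.4051, 0.024]
ee_rot: [-1.528, 0.027, -1.86]
force: [0.5, -0.4, -0.5]
finger_gap: 1.001
pos [ 0.4459 -0.4051  0.024 ] rot [-1.5276  0.0268 -1.8603] tool shift [ 0.0004 -0.      0.0002] tilt ydir [ 0.049   0.0133 -0.9987] gap 1.001 F [ 0.5 -0.4 -0.5] 22.25
```

```bash
python3 -m jog '[0.5,0,0.001,0,0, 1,0,0,0,0, 1,0,0,0,0, 1,0,0,0,0, 1,0,0,0,0, 1,0,0,0,0]'; python3 d.py .446 -.4055 .024
```

```text
clock: 22.85
tcp_pos: [0.448, -0.4064, 0.0276]
ee_rot: [-1.523, 0.024, -1.858]
force: [-0.2, -0.1, -0.6]
finger_gap: 0.684
pos [ 0.448  -0.4064  0.0276] rot [-1.5226  0.0236 -1.8582] tool shift [-0.0002  0.0035 -0.0023] tilt ydir [ 0.0529  0.0089 -0.9986] gap 0.684 F [-0.2 -0.1 -0.6] 22.85
```

```bash
python3 -m jog '[1,0,-0.03,0,0, 1,0,-0.05,0,0, 1,0,-0.04,0,0, 1,0,0,0,-7, 1,0,0,0,-7]'; python3 d.py .579 -.406 .12
python3 - <<'E'
from h import *
s,p=st()
im=viewer.grab_frame('wrist');cv2.imwrite('pics/w16.png',im);np.save('w16.npy',np.array(p))
im=viewer.grab_frame('side');cv2.imwrite('pics/s16.png',im)
crop(im,130,200,330,350,4,'s16a.png')
E
```

```text
clock: 23.35
tcp_pos: [0.4404, -0.4063, 0.1502]
ee_rot: [-1.521, 0.014, -1.608]
force: [-0.6, 0.2, -1.4]
finger_gap: 0.689
pos [ 0.4404 -0.4063  0.1502] rot [-1.5213  0.0142 -1.6076] tool shift [-0.0049  0.0371  0.1369] tilt ydir [ 0.0499  0.0124 -0.9987] gap 0.689 F [-0.6  0.2 -1.4] 23.35
```

View pics/w16.png

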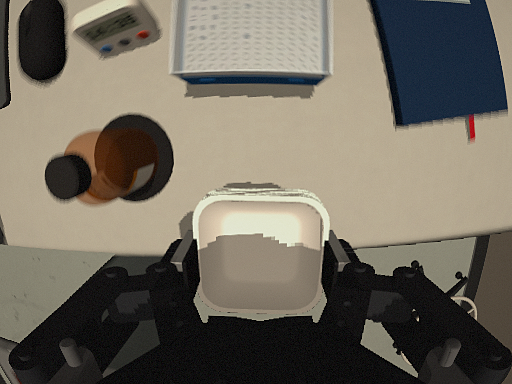

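View pics/s16a.png

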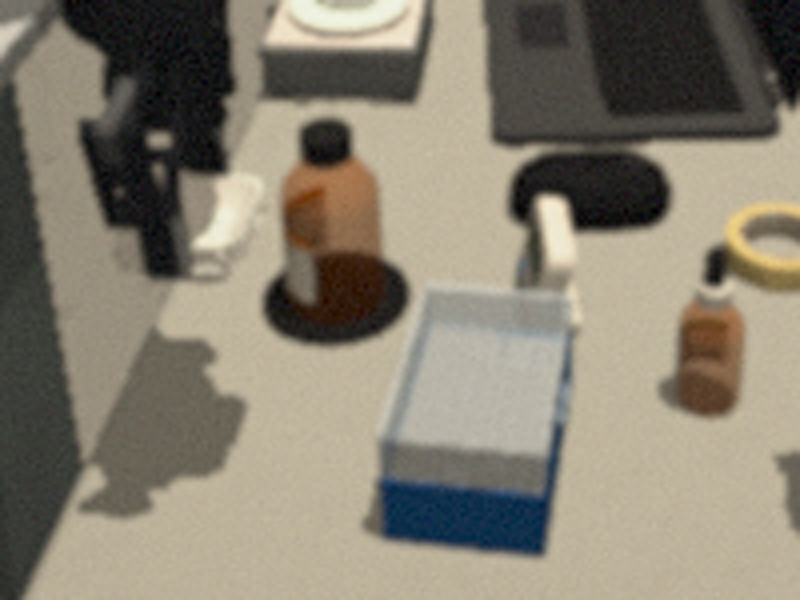

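Run:
```python
from h import *
p=np.load('w16.npy')
R=Ro.from_euler('xyz',p[1]).as_matrix()
for zz in (0.0,.003,-.003):
  for k in ('tool','level'):
    B=R if k=='tool' else Ro.from_euler('xyz',[-np.pi/2,0,p[1][2]]).as_matrix()
    print(k,zz,[proj('wrist',p[0]+B@np.array([sx*.03,-zz,sz*.03-.002]),p).round() for sx,sz in [(-1,1),(1,1),(1,-1),(-1,-1)]])
    b=[proj('side',p[0]+B@np.array([sx*.03,-zz,sz*.03-.002])).round()for sx,sz in [(-1,1),(1,1),(1,-1),(-1,-1)]]
    print('   side',[((q-[130,200])*4).round() for q in b],((proj('side',p[0]+B@np.array([.03,-zz+.028,.028]))-[130,200])*4).round())
im=cv2.imread('pics/w16.png');crop(im,170,170,350,330,4.4,'w16a.png')
```

```text
tool 0.0 [array([192., 200.]), array([326., 200.]), array([316., 309.]), array([202., 309.])]
   side [array([260., 176.]), array([224., 252.]), array([100., 248.]), array([144., 176.])] [232. 300.]
level 0.0 [array([193., 199.]), array([326., 200.]), array([317., 311.]), array([202., 310.])]
   side [array([260., 180.]), array([224., 252.]), array([ 96., 244.]), array([144., 176.])] [229. 302.]
tool 0.003 [array([190., 202.]), array([328., 203.]), array([317., 312.]), array([201., 312.])]
   side [array([256., 172.]), array([220., 244.]), array([ 96., 244.]), array([140., 172.])] [231. 295.]
level 0.003 [array([191., 201.]), array([327., 202.]), array([318., 314.]), array([201., 313.])]
   side [array([256., 176.]), array([224., 248.]), array([ 96., 240.]), array([140., 168.])] [228. 297.]
tool -0.003 [array([193., 198.]), array([325., 199.]), array([315., 305.]), array([203., 305.])]
   side [array([260., 184.]), array([224., 256.]), array([100., 252.]), array([144., 180.])] [233. 305.]
level -0.003 [array([194., 198.]), array([325., 198.]), array([316., 308.]), array([203., 307.])]
   side [array([260., 184.]), array([224., 260.]), array([100., 252.]), array([144., 180.])] [229. 307.]
```

View pics/w16a.png

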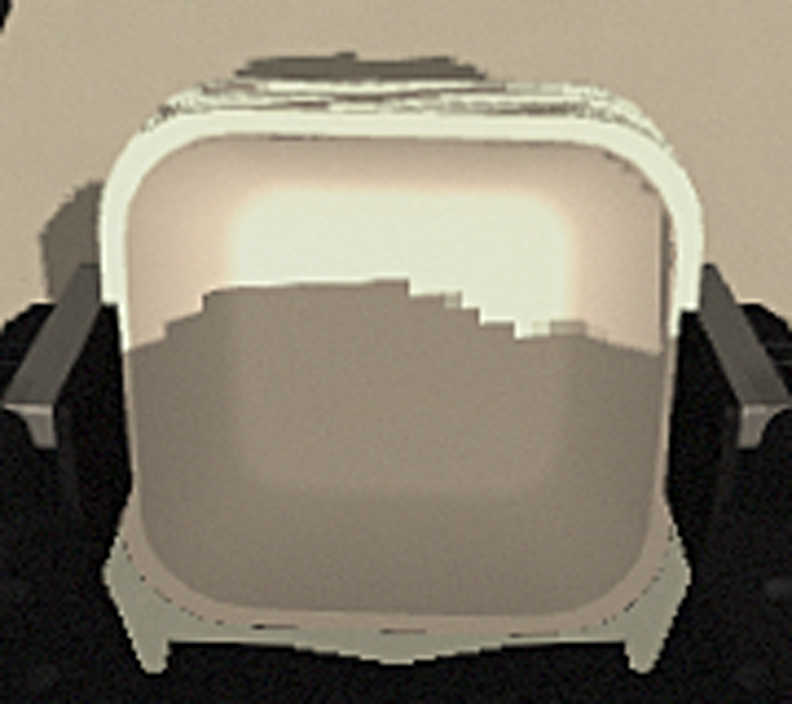

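```bash
python3 -m jog '[1,0,0,0.04,0, 1,0,0,0.04,0, 1,0,0,0.03,0, 1,0,0,0,0]'; python3 d.py .579 -.406 .0925
python3 - <<'E'
from h import *
s,p=st()
im=viewer.grab_frame('wrist');cv2.imwrite('pics/w17.png',im);np.save('w17.npy',np.array(p))
crop(im,130,80,390,300,3,'w17a.png')
E
```

```text
clock: 23.85
tcp_pos: [0.5511, -0.4102, 0.1518]
ee_rot: [-1.526, 0.019, -1.629]
force: [-0.2, -0.3, -0.1]
finger_gap: 0.688
pos [ 0.5511 -0.4102  0.1518] rot [-1.5259  0.019  -1.6291] tool shift [-0.0047  0.0605  0.0249] tilt ydir [ 0.0459  0.0163 -0.9988] gap 0.688 F [-0.2 -0.3 -0.1] 23.85
```

View pics/w17a.png

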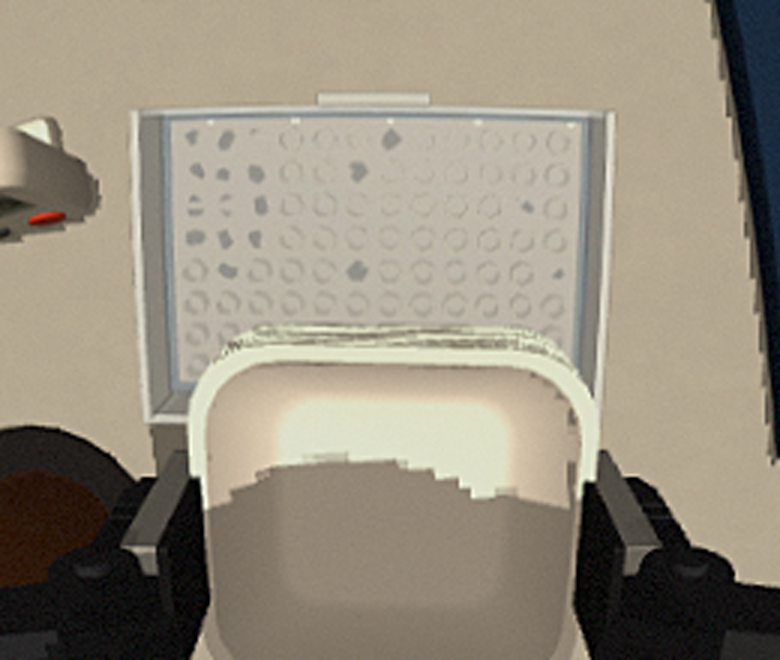

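Run:
```python
from h import *
p=np.load('w17.npy')
U=lambda q,z=.067:onz('wrist',q[0]/3+130,q[1]/3+80,z,p)[:2]
a,b,c=U((131,109)),U((615,111)),U((145,422));print(a,b,c,np.linalg.norm(a-b),np.linalg.norm(a-c),'center',(b+c)/2, 'yaw',np.degrees(np.arctan2(*(a-b)[::-1]))-90)
```

```text
[ 0.6229 -0.3501] [ 0.6152 -0.4668] [ 0.5435 -0.3452] 0.11695375154307788 0.07955105279001658 center [ 0.57935 -0.406  ] yaw -3.7749695420939844
```

```bash
python3 -m jog '[1,-0.002,0.01,0.015,0, 1,-0.002,0.015,0.01,0, 1,0,0.015,0,0, 1,0,0,0,2]'; python3 d.py .580 -.406 .0925
```

```text
clock: 24.3
tcp_pos: [0.5722, -0.4061, 0.1075]
ee_rot: [-1.535, 0.024, -1.674]
force: [-0.9, -0.3, -0.5]
finger_gap: 0.684
pos [ 0.5722 -0.4061  0.1075] rot [-1.5351  0.0243 -1.6736] tool shift [-0.0006  0.0153  0.0072] tilt ydir [ 0.038   0.0205 -0.9991] gap 0.684 F [-0.9 -0.3 -0.5] 24.3
```

```bash
python3 -m jog '[1,-0.001,0.006,0.007,0, 1,0,0.005,0.001,0, 1,0,0,0,0]'; python3 d.py .580 -.406 .0925
```

```text
clock: 24.6
tcp_pos: [0.5777, -0.4055, 0.0932]
ee_rot: [-1.539, 0.027, -1.677]
force: [0.4, -0.5, -0.5]
finger_gap: 0.69
pos [ 0.5777 -0.4055  0.0932] rot [-1.5394  0.0267 -1.6768] tool shift [0.0003 0.0008 0.0023] tilt ydir [ 0.034   0.0232 -0.9992] gap 0.69 F [ 0.4 -0.5 -0.5] 24.6
```

```bash
python3 -m jog '[1,0,0.002,0.003,0, 1,0,0,0,0]'; python3 d.py .580 -.406 .0925
```

```text
clock: 24.8
tcp_pos: [0.5804, -0.4065, 0.0928]
ee_rot: [-1.54, 0.026, -1.677]
force: [0.0, 1.0, -0.6]
finger_gap: 0.69
pos [ 0.5804 -0.4065  0.0928] rot [-1.5397  0.0259 -1.6768] tool shift [-0.0005  0.0003 -0.0005] tilt ydir [ 0.0336  0.0224 -0.9992] gap 0.69 F [ 0.   1.  -0.6] 24.8
```

```bash
python3 -m jog '[1,0,0.002,-0.0005,0, 1,0,0.001,0,0]'; python3 d.py .580 -.406 .0925
```

```text
clock: 25.0
tcp_pos: [0.5805, -0.407, 0.0922]
ee_rot: [-1.538, 0.025, -1.676]
force: [-2.0, 1.0, 3.8]
finger_gap: 0.688
pos [ 0.5805 -0.407   0.0922] rot [-1.5383  0.0248 -1.6764] tool shift [-0.0009 -0.0003 -0.0006] tilt ydir [ 0.035   0.0212 -0.9992] gap 0.688 F [-2.   1.   3.8] 25.0
```

Contact felt; release and retreat up along the tool.

```bash
python3 -m jog '[0.4,0,0,0,0, 0,0,0,0,0, 0,0,0,0,0, 0,0,-0.03,0,0, 0,0,-0.05,0,0, 0,0,-0.04,-0.02,0, 0,0,-0.02,-0.03,0, 0,0,0,-0.03,0,0,0,0,0,0]'; python3 d.py .580 -.406 .0925
python3 - <<'E'
from h import *
s,p=st()
im=viewer.grab_frame('wrist');cv2.imwrite('pics/w18.png',im);np.save('w18.npy',np.array(p))
crop(im,100,0,400,200,2.6,'w18a.png')
f=lambda X:((proj('wrist',X,p)-[100,0])*2.6).round(1)
print(f([.5793,-.406,.095]),f([.5793,-.406,.067]))
E
```

```text
clock: 25.9
tcp_pos: [0.4934, -0.4006, 0.2316]
ee_rot: [-1.541, 0.026, -1.675]
force: [1.2, -0.5, -1.0]
finger_gap: 1.0
pos [ 0.4934 -0.4006  0.2316] rot [-1.5413  0.0258 -1.6748] tool shift [-1.000e-04  1.416e-01  8.260e-02] tilt ydir [ 0.032   0.0226 -0.9992] gap 1.0 F [ 1.2 -0.5 -1. ] 25.9
[414.2 243. ] [416.3 249.4]
```

View pics/w18a.png

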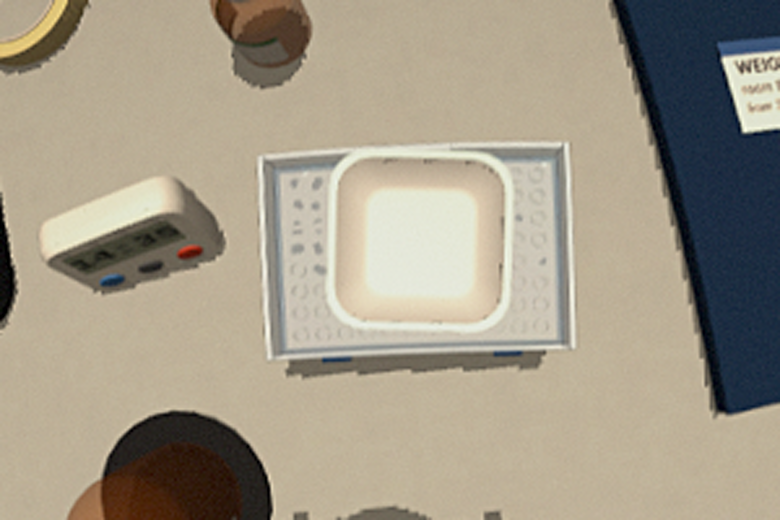

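Run:
```python
from h import *
a=viewer.grab_frame('scene');b=viewer.grab_frame('side')
A=cv2.resize(a[110:310,150:370],None,fx=2.9,fy=2.9,interpolation=cv2.INTER_CUBIC);cv2.imwrite('pics/f1.png',A)
crop(b,140,110,340,330,2.7,'f2.png')
```

```text
(no output)
```

View pics/f1.png

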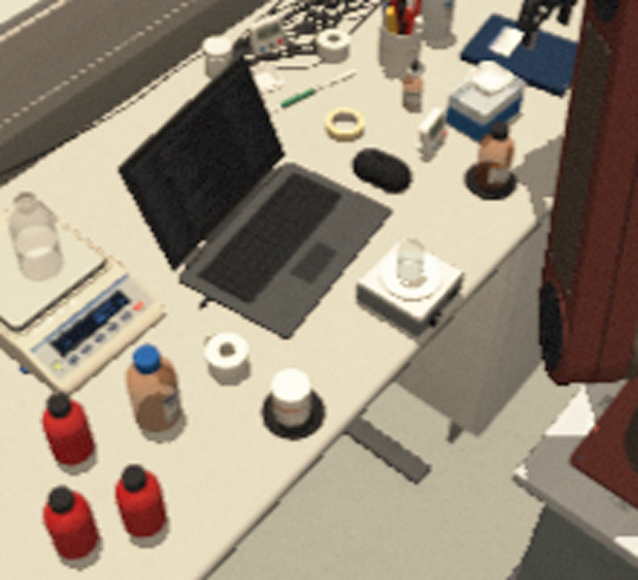

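View pics/f2.png

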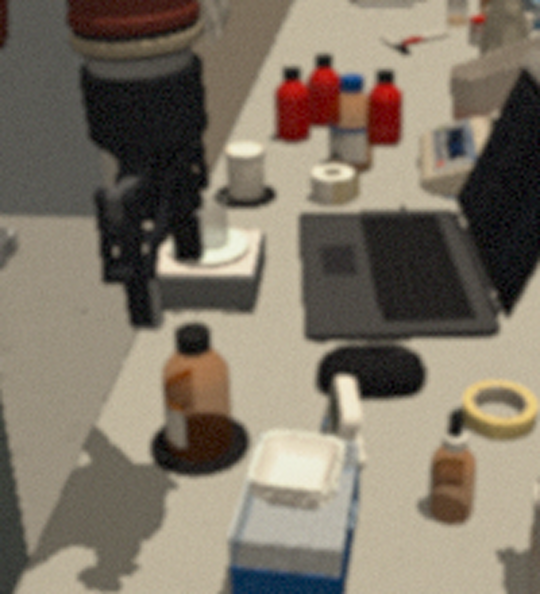

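Run:
```python
from h import *
f=lambda X:((proj('side',X)-[140,110])*2.7).round()
print('rim c',f([.5793,-.406,.095]),'near rim',f([.5793,-.436,.095]),'far rim',f([.5793,-.376,.095]))
print('lid near/far',f([.5793,-.465,.067]),f([.5793,-.347,.067]))
```

```text
rim c [293. 456.] near rim [289. 484.] far rim [297. 431.]
lid near/far [285. 544.] [301. 437.]
```

Run:
```python
from station import order
print(order.hand_in())
```

```text
the job is handed in; nothing more can be done
None
```

I handed the job in at about 26 s on the robot's clock. All four things are in place, upright and let go, in the order you listed them.

| Item | Where it stands | Last check |
|---|---|---|
| Small beaker | stirrer plate | about 1–2 mm from the middle |
| Smaller amber bottle | coaster in front of the timer | about 3 mm from the middle, towards −y |
| Sample pot | coaster in front of the label roll | about 1.5 mm from the middle |
| Weighing boats | tip box lid | about 2 mm from the middle |

- **Final views:** the last scene and side pictures show everything upright with the gripper clear. The large amber bottle, the dropper bottle and the red bottles were never touched and look unmoved.
- **Force:** the largest I read at the end of a move was about 30 N, when I pressed the beaker onto the plate. I did not record forces between readings.
- **Tool tilt:** the tool drifted by up to about 0.09 rad over many short moves, and moves can't correct that. The released objects look upright.
- **Tip box depth:** the lid measured about 80 mm deep, not the stated 88 mm. I used the middle of the lid outline I could see.
- **Roll coaster position:** readings from different views varied by up to about 8 mm, so I used the closest wrist view.

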